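# Fetch the vial block from behind the reagent bottles

### The arm

A 6-joint arm with a two-finger parallel gripper is mounted at the origin on the work surface. World frame = base frame: x ahead of the robot, y to its left, z up, the work surface at z = 0. Lengths are in m, angles in rad, forces in N, time in s.
With the tool pointing down it reaches from about 0.3 to 0.875 m from the base axis. Payload 6.4 kg.
Tool frame: the origin (TCP) lies at the very end of the fingers, on their centre line; the grasp point (between the pads) lies 19 mm behind it; z points along the fingers, y is the line along which they close (so a half turn about z gives the same grasp; the last joint's range is limited). The gripper opens to 85 mm and grips with 20 to 120 N. Pads are 22 mm wide; open, the fingers measure 114 mm over their backs; the gripper's body (76 mm by 85 mm) begins 54 mm behind the grasp point. The pads swing forward as they close: fully open they stand 13 mm farther back than shut.
Start: joints at [0.943, 0.181, 1.607, -0, 1.354, -0.206], TCP at [0.235, 0.525, 0.205] pointing down, gripper open.
Joint ranges: [-2.99, 2.99], [-0.89, 2.07], [0.3, 2.58], [-1.14, 4.28], [0, 2.63], [-3.12, 3.12]. Speed limits (rad/s): [2.57, 2.57, 3.01, 3.14, 3.14, 3.14].

### API

Orientations are given as a unit quaternion [w, x, y, z].
In Python, from bench import get_obs, optics, workorder gives the robot as it stands.
- The arm moves only by the shell command python3 -m jog, which reads ROWS from standard input. ROWS is a JSON list of rows, 1 to 10 of them, each an object with the fields x, y, z (the shift in shares of 750 mm (1.0 is 750 mm)), rx, ry, rz (a rotation vector in shares of pi/2 rad (1.0 is pi/2 rad)), finger_gap (the opening from 0.0 (shut) to 1.0 (fully open)); a field left out counts as zero (the opening has to be given); each row is the pose to reach, as a shift and turn from the pose commanded when the command began, along the tool's axes at that moment; what a row does not reach only later rows make up. A row lasts 1/8 s, in which the tool goes at most 0.0625 m and 0.188 rad, less where a joint would pass 70% of its speed; a pose out of reach is approached as far as the arm can. The fingers move at their own pace and stop on an object; the grip force is fixed at half the most. Time passes only in rows, so rows that do not move let the fingers close. It prints the time, the measured TCP pose, the force, the opening and the grip force at its end. A shift or turn number past 1, either way, is cut back to 1. Input that does not fit is refused with a message, and nothing moves.
- get_obs(): the state, without advancing time (a new reading comes with each control period).
- optics.camera(name): name is "scene" or "top" or "wrist"; returns (picture, depth): 400x640x3 uint8, blue, green, red; 400x640 float32, m along the optical axis (not along the pixel's ray), 0 where there is no reading.
- optics.camera_params(name): a dict with "fovy" (degrees; the focal length in pixels is half the picture's height over the tangent of half this angle, whatever the lens; pixels are square), "cx", "cy" (the principal point, pixels), "view" (4x4, takes a point from world to camera coordinates). Camera axes: x right, y up, looking along -z (the intrinsics and any distortion apply to the point x, -y, -z); pixel columns grow to the right and rows downward; lengths in m; the calibration is good to about 2 mm. A picture is of the moment at which its call begins: read the wrist's pose just before it. camera_params takes no time and is no camera call; for the wrist camera it gives the pose at the moment of the call.
- workorder.hand_in(): hands the job in; it is judged then, once.
The state is a dict: "time_s": time; "q": joint angles; "dq": joint speeds; "joint_efforts": joint torques, N m; "eef_pos": TCP position; "eef_rot": TCP orientation; "wrist_force": force on the tool from outside, world axes, zero at the start; "torque": the same for the moment, N m; "opening": opening from 0.0 (shut) to 1.0 (fully open); "grasp_force": force on a finger pad.
Only numpy, scipy, OpenCV 4.12 (cv2) and the standard library are available. Lean on these libraries where they do the work, as an engineer would, in place of code of your own. Each camera call takes 0.05 s, during which the arm holds its last target. There are 200 camera calls.

### The job

Put the aluminium vial block on the hotplate: it stands in the blue tray, close behind three reagent containers. Stand all three containers over in the empty steel tray first so that there is room to grip the block, set the block down gently, flat, in the middle of the hotplate's white plate with its sides square to the plate's edges, and then stand each container back upright on the very spot in the blue tray where it stood before. Leave the tip box, beaker and wash bottle alone.

Things in the scene. Friction and masses are not known exactly. Their poses are not given: they have to be found in the camera images.
- vial_block: Loose aluminium heating block, two rows of five round holes in its top: 56 mm (x) by 120 mm (y), 42 mm high, about 0.6 kg. Origin: centre of its underside, z up. In the blue tray, long side along the tray's y, its front face only 5 to 16 mm behind the containers, so it can be gripped across its 56 mm only when they are gone. About 55 mm of free tray floor lies behind it.
- round_bottle: Loose amber glass bottle, round: body 52 mm in diameter up to 64 mm, sloping shoulder to a neck 25 mm wide at 80 mm, black screw cap 28 mm in diameter from 92 to 112 mm (its top), about 0.2 kg. Origin at the centre of its underside, z up. Grip it by the cap.
- square_bottle: Loose clear plastic bottle of square section: body 50 x 50 mm up to 62 mm, shoulder to a neck 30 mm wide at 71 mm, white round screw cap 34 mm in diameter from 78 to 104 mm (its top), about 0.17 kg. Origin at the centre of its underside, z up, x and y along the sides of the square. Grip it by the cap.
- wide_jar: Loose white plastic wide-mouth jar: straight body 52 mm in diameter, white lid 53 mm in diameter from 66 to 90 mm (its top), about 0.18 kg. Origin: centre of its underside, z up. Grip it across the lid.
- reagent_tray: Fixed blue plastic tray 198 mm (x) by 258 mm (y), floor 4 mm thick, walls 4 mm, 16 mm high. Origin: centre of its underside, on the bench; x points away from the robot. The three containers stand in a row along its y, in any order, about 64 mm centre to centre, on the robot's side of the block: grip their tops with the fingers closing along the tray's x, across the row.
- steel_tray: Fixed stainless steel tray, empty, for the containers meanwhile: 250 mm (its x) by 150 mm (its y), walls 4 mm thick and 16 mm high, floor 4 mm thick. Origin at the centre of its underside, on the bench. To the left or to the right of the blue tray.
- hotplate: Fixed cream hotplate stirrer with a white square plate 150 x 150 mm, its top 95 mm above the bench; a lower sloping panel with knob and display reaches 175 mm towards its -x (the robot). Origin on the bench under the plate's centre, x and y along the plate's edges. On the other side of the blue tray from the steel tray. A rod stub at x 55, y 88 mm reaches 130 mm above the bench.
- tip_box: Bystander: yellow pipette tip box with a clear lid, 86 x 124 mm, 76 mm high, beyond the work. Origin at the centre of its underside. Not to be moved.
- beaker: Bystander: clear plastic beaker, 82 mm across, 96 mm high, beyond the blue tray. Origin at the centre of its underside. Not to be moved.
- wash_bottle: Bystander: white plastic wash bottle with a blue cap and a bent spout, 72 mm in diameter, 205 mm high, beyond the work. Origin at the centre of its underside. Not to be moved.
Mind the look-alikes: they are no part of the job. Leave any pink or red look-alike of the round_bottle alone.

How it is judged:
By the outcome, as a careful person would: the job done as asked, in the order asked, and still so for the second after the job is handed in, with the robot touching nothing.
It also fails if it takes over 136 s, if anything falls off the work surface, if the arm or the gripper's body presses on something with over 40 N, if the wrist force passes 120 N, or if a joint passes its speed limit or range.

## Working session

There is one attempt and no reset: what is moved stays moved. The work goes in short steps, Python scripts to look and compute and a shell command to move; the robot and the scene stay as the last step left them, time stands still between calls to the robot, and variables do not carry over. Pictures are saved under pics/ and viewed, at most 14 in all, crops included, and the job is handed in when it is done.

```bash
ls; mkdir -p pics; python3 - <<'E'
from bench import get_obs, optics
import cv2,numpy as np
print(get_obs())
for n in("top","scene"):
    p,d=optics.camera(n); cv2.imwrite(f"pics/{n}0.png",p); np.save(f"pics/{n}0.npy",d)
    print(n,optics.camera_params(n), (d>0).mean())
E
```

```text
pics
{'time_s': 0.0, 'q': array([ 9.42684356e-01,  1.81562441e-01,  1.60803335e+00, -2.77839460e-06,
        1.35378849e+00, -2.06274748e-01]), 'dq': array([-0.00174713, -0.00024309, -0.0006836 ,  0.00212501,  0.00091384,
        0.00022233]), 'joint_efforts': array([-6.46480039e-04, -4.44891644e+01, -3.51330721e+01, -4.01135321e-04,
        9.48612549e-03,  3.00013403e-05]), 'eef_pos': array([0.23503212, 0.52410325, 0.20415991]), 'eef_rot': array([-3.61740282e-04,  2.09357865e-01,  9.77838679e-01, -8.19529245e-04]), 'wrist_force': array([-1.02606188,  0.80479805, -0.03712558]), 'torque': array([-0.01147321,  0.02306576,  0.05268556]), 'grasp_force': 0.0, 'opening': 0.9963342829575783}
top {'fovy': 51.69999023352214, 'cx': 315.2431222566927, 'cy': 198.4600078104709, 'view': array([[ 0.0217414 , -0.99911165,  0.03610017, -0.02237446],
       [ 0.98288833,  0.02796686,  0.18206696, -0.55050157],
       [-0.18291483,  0.03152404,  0.98262322, -0.91707595],
       [ 0.        ,  0.        ,  0.        ,  1.        ]])} 0.99578515625
scene {'fovy': 48.054405497683895, 'cx': 320.7452884558715, 'cy': 196.0076326028971, 'view': array([[-0.39673749,  0.91771763, -0.01984252,  0.21808709],
       [-0.6678349 , -0.27374576,  0.69214146,  0.335451  ],
       [ 0.62975862,  0.28784999,  0.72148906, -1.39064541],
       [ 0.        ,  0.        ,  0.        ,  1.        ]])} 0.99591015625
```

View pics/top0.png

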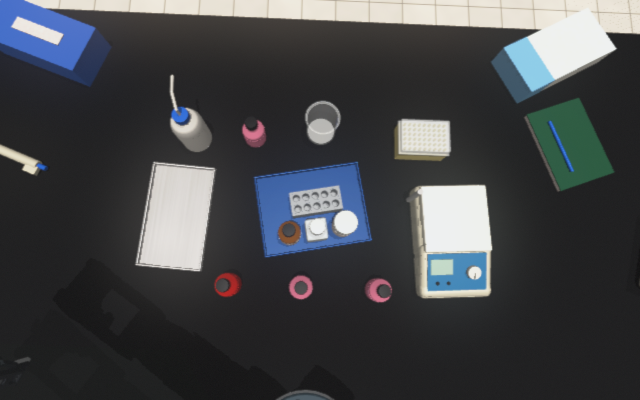

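View pics/scene0.png

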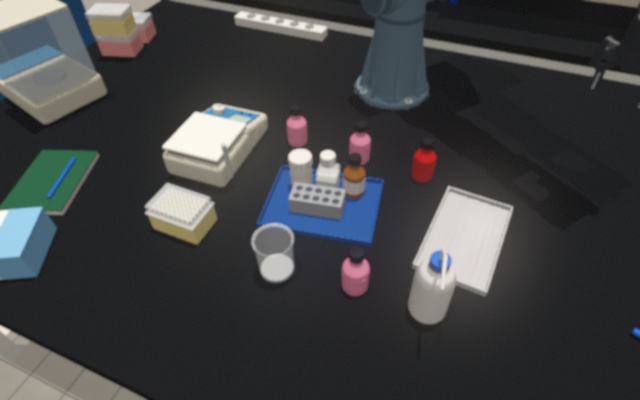

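Top view: the three containers stand in the blue tray: amber round bottle (289,232), square bottle (317,229) and wide jar (345,223). The block is at (316,201), the steel tray at (176,216) and the hotplate plate at (452,218). The round-bottle candidates are amber (289,232), red (227,285) and pink (300,287), (378,290) and (254,132). The amber one in the tray fits the description; I'll confirm it in a crop.

```bash
cat > h.py <<'E'
import numpy as np,cv2
from bench import get_obs, optics
from scipy.spatial.transform import Rotation as R
def cam(n):
    P=optics.camera_params(n); p,d=optics.camera(n); return p,d,P
def cloud(d,P):
    f=200/np.tan(np.radians(P["fovy"]/2)); v,u=np.mgrid[:400,:640]
    c=np.stack([(u-P["cx"])/f*d,-(v-P["cy"])/f*d,-d,np.ones_like(d)],-1)
    return (c@np.linalg.inv(P["view"]).T)[...,:3]
def ray(px,P,z):
    f=200/np.tan(np.radians(P["fovy"]/2)); px=np.atleast_2d(np.array(px,float)); V=P["view"]
    dc=np.stack([(px[:,0]-P["cx"])/f,-(px[:,1]-P["cy"])/f,-np.ones(len(px))],1)
    dw=dc@V[:3,:3]; o=-V[:3,:3].T@V[:3,3]
    return o+dw*((z-o[2])/dw[:,2])[:,None]
def rot():
    q=get_obs()["eef_rot"]; return R.from_quat([q[1],q[2],q[3],q[0]])
def state():
    o=get_obs(); r=rot().as_matrix()
    print("t%.2f"%o["time_s"],"tcp",o["eef_pos"].round(4),"yaxis ang %.2f"%np.degrees(np.arctan2(r[1,1],r[0,1])),"zax",r[:,2].round(3),"open %.3f gf %.1f"%(o["opening"],o["grasp_force"]),"F",o["wrist_force"].round(1))
def delta(x,y,z,ang=None):
    """shift in tool axes to reach world point; ang = desired world direction (deg) of tool y"""
    o=get_obs(); r=rot().as_matrix(); s=r.T@(np.array([x,y,z])-o["eef_pos"])
    a=0
    if ang is not None:
        cur=np.degrees(np.arctan2(r[1,1],r[0,1])); a=-((ang-cur+90)%180-90)
    print("shift",s.round(4),"rz %.4f rad (q6 %.2f)"%(np.radians(a),o["q"][5]))
E
python3 - <<'E'
from h import *
p,d,P=cam("top"); W=cloud(d,P)
hsv=cv2.cvtColor(p,cv2.COLOR_BGR2HSV)
def rect(m,name):
    n,l,s,c=cv2.connectedComponentsWithStats(m.astype(np.uint8)); k=1+s[1:,4].argmax(); m=l==k
    q=cv2.findContours(m.astype(np.uint8),0,1)[0][0]
    pts=W[m]; z=np.median(pts[:,2]); xy=ray(q[:,0],P,z)[:,:2].astype(np.float32)
    print(name,"px",c[k].round(1),"z %.4f"%z,"rect",cv2.minAreaRect(xy),"centroid",pts.mean(0).round(4))
X,Y,Z=W[...,0],W[...,1],W[...,2]
u=np.mgrid[:400,:640][1]; v=np.mgrid[:400,:640][0]
roi=lambda a,b,c,e:(u>a)&(u<b)&(v>c)&(v<e)
rect(roi(245,380,155,265)&(hsv[...,0]>100)&(hsv[...,0]<125)&(hsv[...,1]>120)|roi(262,365,175,245),"bluetray")
rect(roi(280,350,180,222)&(Z>.040)&(Z<.052),"block")
rect(roi(270,303,215,250)&(Z>.108)&(Z<.125),"round")
rect(roi(302,332,210,245)&(Z>.100)&(Z<.117),"square")
rect(roi(328,362,205,240)&(Z>.086)&(Z<.102),"jar")
rect(roi(130,220,155,275)&(hsv[...,2]>110),"steel")
rect(roi(400,500,170,260)&(Z>.09)&(Z<.101),"plate")
cv2.imwrite("pics/crop1.png",cv2.resize(p[150:310,200:400],None,fx=3.5,fy=3.5,interpolation=cv2.INTER_CUBIC))
E
```

```text
bluetray px [311.8 208.9] z 0.0057 rect ((0.5353591442108154, -0.005871012806892395), (0.20665040612220764, 0.2725703716278076), 9.133148193359375) centroid [ 0.531  -0.0017  0.0266]
block px [315.8 200.4] z 0.0457 rect ((0.5474350452423096, -0.010223381221294403), (0.05681469291448593, 0.11989820748567581), 10.378144264221191) centroid [ 0.5473 -0.0102  0.0457]
round px [288.7 229.7] z 0.1157 rect ((0.46897459030151367, 0.04824868589639664), (0.028043407946825027, 0.027781348675489426), 28.409955978393555) centroid [0.469  0.0491 0.1154]
square px [317.1 226.2] z 0.1075 rect ((0.4784529507160187, -0.013042792677879333), (0.032842498272657394, 0.032731059938669205), 1.3792072534561157) centroid [ 0.4789 -0.0122  0.1074]
jar px [345.6 221.9] z 0.0935 rect ((0.49238964915275574, -0.07620435953140259), (0.05167607590556145, 0.05102067440748215), 46.061859130859375) centroid [ 0.4919 -0.0759  0.0934]
steel px [175.6 216.6] z 0.0047 rect ((0.5096049308776855, 0.32499223947525024), (0.15526004135608673, 0.2536001205444336), 85.79657745361328) centroid [0.5058 0.3237 0.01  ]
plate px [455.6 218.4] z 0.0941 rect ((0.5076354146003723, -0.32346272468566895), (0.14941564202308655, 0.1505422294139862), 3.041407346725464) centroid [ 0.5066 -0.3237  0.0941]
```

View pics/crop1.png

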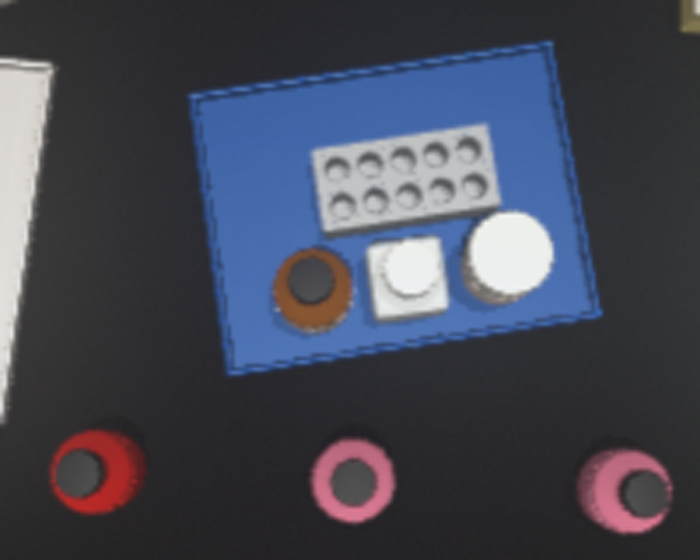

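The crop shows the amber bottle at crop (312,285), beside the square bottle (410,275) and the jar (510,255), inside the blue tray. The red and pink ones stand outside it, so the amber one is the target.

```bash
python3 - <<'E'
from h import *
d=np.load("pics/top0.npy"); P=optics.camera_params("top"); W=cloud(d,P)
for n,(u,v) in dict(washcap=(180,115),washbody=(195,130),red=(222,285),pink=(301,287),pink2=(382,291)).items(): print(n,W[v,u].round(3))
delta(.469,.0487,.165,10.2)
E
```

```text
washcap [0.702 0.286 0.162]
washbody [0.685 0.264 0.12 ]
red [0.349 0.185 0.109]
pink [0.349 0.019 0.114]
pink2 [ 0.344 -0.153  0.111]
shift [-0.4081 -0.3381  0.0397] rz 0.9710 rad (q6 -0.21)
```

Careful with the scale: shifts go in shares of 750 mm and turns go in shares of pi/2 rad. That gives: -0.408 m is -0.544, -0.338 m is -0.4507, 0.971 rad is 0.6182.

```bash
echo '[{"x":-0.544, "y":-0.4507, "z":0.0533, "rz":0.6182, "finger_gap":1}, {"x":-0.544, "y":-0.4507, "z":0.0533, "rz":0.6182, "finger_gap":1}, {"x":-0.544, "y":-0.4507, "z":0.0533, "rz":0.6182, "finger_gap":1}, {"x":-0.544, "y":-0.4507, "z":0.0533, "rz":0.6182, "finger_gap":1}, {"x":-0.544, "y":-0.4507, "z":0.0533, "rz":0.6182, "finger_gap":1}, {"x":-0.544, "y":-0.4507, "z":0.0533, "rz":0.6182, "finger_gap":1}, {"x":-0.544, "y":-0.4507, "z":0.0533, "rz":0.6182, "finger_gap":1}, {"x":-0.544, "y":-0.4507, "z":0.0533, "rz":0.6182, "finger_gap":1}, {"x":-0.544, "y":-0.4507, "z":0.0533, "rz":0.6182, "finger_gap":1}, {"x":-0.544, "y":-0.4507, "z":0.0533, "rz":0.6182, "finger_gap":1}]' | python3 -m jog; echo '[{"finger_gap":1}, {"finger_gap":1}]' | python3 -m jog; python3 - <<'E'
from h import *
state(); delta(.469,.0487,.085,10.2)
p,d,P=cam("wrist"); cv2.imwrite("pics/wrist1.png",p); np.save("pics/wrist1.npy",d)
E
```

```text
time_s: 1.4
eef_pos: [0.4697, 0.0473, 0.1647]
eef_rot: [-0.0, 0.643, 0.766, -0.0]
wrist_force: [-0.5, 1.2, 0.3]
opening: 1.001
grasp_force: 0.0
time_s: 1.65
eef_pos: [0.4688, 0.0503, 0.1651]
eef_rot: [-0.0, 0.641, 0.768, 0.0]
wrist_force: [-0.1, -0.2, -0.3]
opening: 1.003
grasp_force: 0.0
t1.65 tcp [0.4688 0.0503 0.1651] yaxis ang 10.29 zax [-0.  0. -1.] open 1.003 gf 0.0 F [-0.1 -0.2 -0.3]
shift [-0.0016 -0.      0.0801] rz 0.0016 rad (q6 -0.33)
```

View pics/wrist1.png

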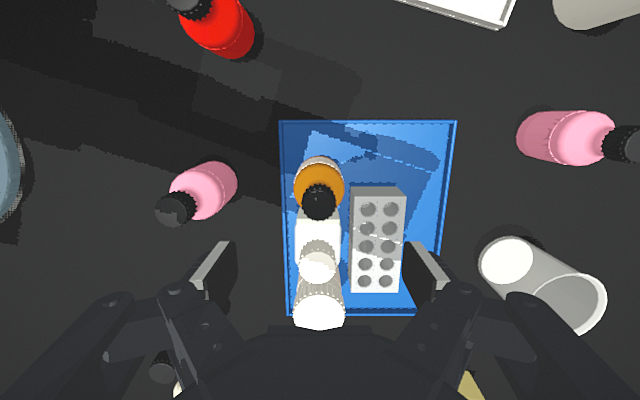

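The wrist view shows the amber bottle (318,190) midway between the open fingers (about 210 and 430). I'll grip it.

In the tool's units: 0.08 m is 0.1067, -0.0016 m is -0.0021.

```bash
echo '[{"x":-0.0021, "z":0.04, "finger_gap":1}, {"x":-0.0021, "z":0.08, "finger_gap":1}, {"x":-0.0021, "z":0.1067, "finger_gap":1}, {"x":-0.0021, "z":0.1067, "finger_gap":1}, {"x":-0.0021, "z":0.1067, "finger_gap":0}, {"x":-0.0021, "z":0.1067, "finger_gap":0}, {"x":-0.0021, "z":0.1067, "finger_gap":0}, {"x":-0.0021, "z":0.1067, "finger_gap":0}, {"x":-0.0021, "z":0.1067, "finger_gap":0}, {"x":-0.0021, "z":0.1067, "finger_gap":0}]' | python3 -m jog;echo '[{"finger_gap":0}, {"finger_gap":0}]' | python3 -m jog; python3 -c "
from h import *
state()"
```

```text
time_s: 2.95
eef_pos: [0.4703, 0.0474, 0.0862]
eef_rot: [0.001, 0.641, 0.767, 0.0]
wrist_force: [-1.9, -0.4, 5.6]
opening: 0.277
grasp_force: 58.5
time_s: 3.2
eef_pos: [0.4703, 0.0474, 0.0862]
eef_rot: [0.001, 0.641, 0.767, 0.0]
wrist_force: [-1.5, -0.4, 5.8]
opening: 0.276
grasp_force: 58.5
t3.20 tcp [0.4703 0.0474 0.0862] yaxis ang 10.19 zax [ 0.001 -0.    -1.   ] open 0.276 gf 58.5 F [-1.5 -0.4  5.8]
```

In the tool's units: -0.13 m is -0.1733, -0.09 m is -0.12.

```bash
echo '[{"z":-0.0533, "finger_gap":0}, {"z":-0.12, "finger_gap":0}, {"z":-0.1733, "finger_gap":0}, {"z":-0.1733, "finger_gap":0}]' | python3 -m jog; python3 -c "
from h import *
state(); delta(.421,.301,.216)"
```

```text
time_s: 3.7
eef_pos: [0.4719, 0.0473, 0.2187]
eef_rot: [0.003, 0.641, 0.767, 0.002]
wrist_force: [0.0, 0.3, -2.9]
opening: 0.278
grasp_force: 59.2
t3.70 tcp [0.4719 0.0473 0.2187] yaxis ang 10.20 zax [ 0.007 -0.001 -1.   ] open 0.278 gf 59.2 F [ 0.   0.3 -2.9]
shift [ 0.2587 -0.0051  0.0021] rz 0.0000 rad (q6 -0.33)
```

In the tool's units: 0.2585 m is 0.3447, 0.23 m is 0.3067.

```bash
echo '[{"x":0.0667, "finger_gap":0}, {"x":0.1467, "finger_gap":0}, {"x":0.2267, "y":-0.004, "finger_gap":0}, {"x":0.3067, "y":-0.0067, "finger_gap":0}, {"x":0.3447, "y":-0.0067, "finger_gap":0}, {"x":0.3447, "y":-0.0067, "finger_gap":0}, {"x":0.3447, "y":-0.0067, "finger_gap":0}]' | python3 -m jog; python3 -c "
from h import *
state(); delta(.421,.301,.087)"
```

```text
time_s: 4.58
eef_pos: [0.4183, 0.3003, 0.2138]
eef_rot: [-0.0, 0.641, 0.767, -0.001]
wrist_force: [-0.6, -0.8, -1.4]
opening: 0.277
grasp_force: 59.2
t4.58 tcp [0.4183 0.3003 0.2138] yaxis ang 10.20 zax [-0.002 -0.001 -1.   ] open 0.277 gf 59.2 F [-0.6 -0.8 -1.4]
shift [0.0003 0.0031 0.1267] rz 0.0000 rad (q6 0.21)
```

In the tool's units: 0.12 m is 0.16, 0.11 m is 0.1467.

```bash
echo '[{"z":0.0533, "finger_gap":0}, {"z":0.1067, "finger_gap":0}, {"z":0.1467, "finger_gap":0}, {"z":0.16, "finger_gap":0}, {"z":0.16, "finger_gap":0}, {"z":0.16, "finger_gap":0}]' | python3 -m jog; python3 -c "
from h import *
state()"
```

```text
time_s: 5.32
eef_pos: [0.4201, 0.3013, 0.0966]
eef_rot: [0.001, 0.642, 0.767, 0.001]
wrist_force: [-0.7, 0.1, -2.3]
opening: 0.278
grasp_force: 59.2
t5.33 tcp [0.4201 0.3013 0.0966] yaxis ang 10.17 zax [ 0.002  0.001 -1.   ] open 0.278 gf 59.2 F [-0.7  0.1 -2.3]
```

Next: lower 9.5 mm, release, rise and check with the top camera.

In the tool's units: 0.01 m is 0.0133, 0.009 m is 0.012.

```bash
echo '[{"z":0.0067, "finger_gap":0}, {"z":0.012, "finger_gap":0}, {"z":0.0133, "finger_gap":0}, {"z":0.0133, "finger_gap":0}]' | python3 -m jog;echo '[{"finger_gap":0.6}, {"finger_gap":1}, {"finger_gap":1}, {"finger_gap":1}, {"z":-0.0533, "finger_gap":1}, {"z":-0.1333, "finger_gap":1}, {"z":-0.1333, "finger_gap":1}, {"z":-0.1333, "finger_gap":1}]' | python3 -m jog; python3 -c "
from h import *
state(); delta(.4787,-.0126,.18,10.2)"
```

```text
time_s: 5.82
eef_pos: [0.4195, 0.3017, 0.0863]
eef_rot: [0.0, 0.641, 0.767, 0.001]
wrist_force: [-2.6, -0.6, 6.6]
opening: 0.274
grasp_force: 60.4
time_s: 6.82
eef_pos: [0.4187, 0.3011, 0.1849]
eef_rot: [0.0, 0.641, 0.767, 0.0]
wrist_force: [-0.3, 0.1, -1.1]
opening: 0.998
grasp_force: 0.0
t6.83 tcp [0.4187 0.3011 0.1849] yaxis ang 10.20 zax [ 0.  0. -1.] open 0.998 gf 0.0 F [-0.3  0.1 -1.1]
shift [-0.3194  0.0035  0.0049] rz -0.0000 rad (q6 0.22)
```

In the tool's units: -0.3194 m is -0.4259, -0.3 m is -0.4.

```bash
echo '[{"x":-0.08, "finger_gap":1}, {"x":-0.16, "finger_gap":1}, {"x":-0.24, "y":0.0047, "finger_gap":1}, {"x":-0.32, "y":0.0047, "z":0.0053, "finger_gap":1}, {"x":-0.4, "y":0.0047, "z":0.0053, "finger_gap":1}, {"x":-0.4259, "y":0.0047, "z":0.0053, "finger_gap":1}, {"x":-0.4259, "y":0.0047, "z":0.0053, "finger_gap":1}, {"x":-0.4259, "y":0.0047, "z":0.0053, "finger_gap":1}, {"x":-0.4259, "y":0.0047, "z":0.0053, "finger_gap":1}]' | python3 -m jog; cat >> h.py <<'E'
def tops(P,d,win):
    """win: list of name,x,y,z(top) -> cap centre near x,y"""
    W=cloud(d,P)
    for n,x,y,z in win:
        m=(abs(W[...,2]-z)<.007)&(np.hypot(W[...,0]-x,W[...,1]-y)<.04)
        k,l,s,c=cv2.connectedComponentsWithStats(m.astype(np.uint8))
        if k<2: print(n,"none"); continue
        i=1+s[1:,4].argmax(); q=cv2.findContours((l==i).astype(np.uint8),0,1)[0][0]
        xy=ray(q[:,0],P,z)[:,:2].astype(np.float32); r=cv2.minAreaRect(xy)
        print(n,"rect",np.round(r[0],4),np.round(r[1],4),"cen",W[l==i].mean(0).round(4))
E
python3 - <<'E'
from h import *
state(); delta(.4787,-.0126,.075,10.2)
p,d,P=cam("top"); tops(P,d,[("round",.421,.301,.116)])
tops(P,np.load("pics/top0.npy"),[("round",.469,.049,.116),("square",.4787,-.0126,.108),("jar",.492,-.076,.094)])
E
```

```text
time_s: 7.95
eef_pos: [0.4784, -0.0114, 0.1806]
eef_rot: [-0.0, 0.641, 0.768, -0.0]
wrist_force: [-0.3, 0.4, 0.5]
opening: 0.999
grasp_force: 0.0
t7.95 tcp [ 0.4784 -0.0114  0.1806] yaxis ang 10.30 zax [-0.001  0.    -1.   ] open 0.999 gf 0.0 F [-0.3  0.4  0.5]
shift [-0.0013  0.0002  0.1056] rz 0.0017 rad (q6 -0.45)
round rect [0.4185 0.3015] [0.0272 0.0295] cen [0.4189 0.3022 0.1156]
round rect [0.4689 0.0482] [0.028  0.0278] cen [0.469  0.0491 0.1154]
square rect [ 0.4784 -0.013 ] [0.0328 0.0327] cen [ 0.4789 -0.0124  0.1076]
jar rect [ 0.4923 -0.0762] [0.0516 0.051 ] cen [ 0.492  -0.076   0.0935]
```

In the tool's units: 0.105 m is 0.14, 0.08 m is 0.1067.

```bash
echo '[{"x":-0.0017, "z":0.0533, "finger_gap":1}, {"x":-0.0017, "z":0.1067, "finger_gap":1}, {"x":-0.0017, "z":0.14, "finger_gap":1}, {"x":-0.0017, "z":0.14, "finger_gap":1}, {"x":-0.0017, "z":0.14, "finger_gap":0}, {"x":-0.0017, "z":0.14, "finger_gap":0}, {"x":-0.0017, "z":0.14, "finger_gap":0}, {"x":-0.0017, "z":0.14, "finger_gap":0}, {"x":-0.0017, "z":0.14, "finger_gap":0}, {"x":-0.0017, "z":0.14, "finger_gap":0}]' | python3 -m jog;python3 -c "
from h import *
state()";echo '[{"finger_gap":0}, {"z":-0.0533, "finger_gap":0}, {"z":-0.12, "finger_gap":0}, {"z":-0.1867, "finger_gap":0}, {"z":-0.1867, "finger_gap":0}, {"z":-0.1867, "finger_gap":0}]' | python3 -m jog; python3 -c "
from h import *
state(); delta(.5006,.3607,.215)"
```

```text
time_s: 9.25
eef_pos: [0.48, -0.0142, 0.0777]
eef_rot: [0.001, 0.641, 0.767, 0.0]
wrist_force: [-2.3, 1.1, 7.8]
opening: 0.349
grasp_force: 58.7
t9.25 tcp [ 0.48   -0.0142  0.0777] yaxis ang 10.20 zax [ 0.002 -0.001 -1.   ] open 0.349 gf 58.7 F [-2.3  1.1  7.8]
time_s: 10.0
eef_pos: [0.4785, -0.0137, 0.2155]
eef_rot: [-0.0, 0.641, 0.767, -0.0]
wrist_force: [0.0, -0.7, -2.4]
opening: 0.346
grasp_force: 59.5
t10.00 tcp [ 0.4785 -0.0137  0.2155] yaxis ang 10.19 zax [-0.001  0.    -1.   ] open 0.346 gf 59.5 F [ 0.  -0.7 -2.4]
shift [0.3646 0.088  0.0005] rz 0.0000 rad (q6 -0.46)
```

In the tool's units: 0.3645 m is 0.486, 0.088 m is 0.1173.

```bash
echo '[{"x":0.0667, "y":0.016, "finger_gap":0}, {"x":0.1333, "y":0.032, "finger_gap":0}, {"x":0.2133, "y":0.052, "finger_gap":0}, {"x":0.2933, "y":0.0707, "finger_gap":0}, {"x":0.3733, "y":0.0907, "finger_gap":0}, {"x":0.4533, "y":0.1093, "finger_gap":0}, {"x":0.486, "y":0.1173, "finger_gap":0}, {"x":0.486, "y":0.1173, "finger_gap":0}, {"x":0.486, "y":0.1173, "finger_gap":0}, {"x":0.486, "y":0.1173, "finger_gap":0}]' | python3 -m jog; echo '[{"z":0.0533, "finger_gap":0}, {"z":0.12, "finger_gap":0}, {"z":0.16, "finger_gap":0}, {"z":0.1733, "finger_gap":0}, {"z":0.1733, "finger_gap":0}, {"z":0.1733, "finger_gap":0}, {"z":0.1733, "finger_gap":0}]' | python3 -m jog; python3 -c "
from h import *
state(); delta(.5006,.3607,.0765)"
```

```text
time_s: 11.25
eef_pos: [0.5011, 0.3592, 0.2154]
eef_rot: [-0.0, 0.642, 0.767, -0.001]
wrist_force: [-0.5, -0.1, -2.8]
opening: 0.349
grasp_force: 59.8
time_s: 12.12
eef_pos: [0.5022, 0.3609, 0.0878]
eef_rot: [0.001, 0.641, 0.767, 0.001]
wrist_force: [-0.1, -0.3, -0.6]
opening: 0.352
grasp_force: 59.8
t12.12 tcp [0.5022 0.3609 0.0878] yaxis ang 10.20 zax [ 0.003  0.001 -1.   ] open 0.352 gf 59.8 F [-0.1 -0.3 -0.6]
shift [ 0.     -0.0017  0.0113] rz 0.0000 rad (q6 0.25)
```

In the tool's units: 0.011 m is 0.0147, 0.009 m is 0.012.

```bash
echo '[{"z":0.0067, "finger_gap":0}, {"z":0.012, "finger_gap":0}, {"z":0.0147, "finger_gap":0}, {"z":0.0147, "finger_gap":0}]' | python3 -m jog;python3 -c "
from h import *
state()";echo '[{"finger_gap":0.6}, {"finger_gap":1}, {"finger_gap":1}, {"finger_gap":1}, {"z":-0.0533, "finger_gap":1}, {"z":-0.1333, "finger_gap":1}, {"z":-0.1333, "finger_gap":1}, {"z":-0.1333, "finger_gap":1}]' | python3 -m jog; python3 -c "
from h import *
state(); delta(.4921,-.0761,.17,10.2)"
```

```text
time_s: 12.62
eef_pos: [0.5019, 0.361, 0.0778]
eef_rot: [0.0, 0.641, 0.767, 0.001]
wrist_force: [-4.8, -2.2, 16.1]
opening: 0.348
grasp_force: 61.9
t12.62 tcp [0.5019 0.361  0.0778] yaxis ang 10.22 zax [ 0.002  0.001 -1.   ] open 0.348 gf 61.9 F [-4.8 -2.2 16.1]
time_s: 13.62
eef_pos: [0.501, 0.3604, 0.1749]
eef_rot: [-0.0, 0.641, 0.767, -0.0]
wrist_force: [0.3, 0.0, -0.3]
opening: 1.001
grasp_force: 0.0
t13.62 tcp [0.501  0.3604 0.1749] yaxis ang 10.20 zax [-0.  0. -1.] open 1.001 gf 0.0 F [ 0.3  0.  -0.3]
shift [-0.428  -0.086   0.0049] rz -0.0001 rad (q6 0.25)
```

In the tool's units: -0.428 m is -0.5707, -0.36 m is -0.48.

```bash
echo '[{"x":-0.08, "y":-0.016, "finger_gap":1}, {"x":-0.16, "y":-0.032, "finger_gap":1}, {"x":-0.24, "y":-0.048, "finger_gap":1}, {"x":-0.32, "y":-0.064, "z":0.0053, "finger_gap":1}, {"x":-0.4, "y":-0.08, "z":0.0053, "finger_gap":1}, {"x":-0.48, "y":-0.096, "z":0.0053, "finger_gap":1}, {"x":-0.5707, "y":-0.1147, "z":0.0053, "finger_gap":1}, {"x":-0.5707, "y":-0.1147, "z":0.0053, "finger_gap":1}, {"x":-0.5707, "y":-0.1147, "z":0.0053, "finger_gap":1}, {"x":-0.5707, "y":-0.1147, "z":0.0053, "finger_gap":1}]' | python3 -m jog; python3 - <<'E'
from h import *
state(); delta(.4921,-.0761,.061,10.2)
p,d,P=cam("top"); tops(P,d,[("round",.421,.301,.116),("square",.5006,.3607,.108)])
E
```

```text
time_s: 14.88
eef_pos: [0.4918, -0.0744, 0.1703]
eef_rot: [-0.001, 0.641, 0.768, -0.0]
wrist_force: [-1.1, -0.1, 1.0]
opening: 1.002
grasp_force: 0.0
t14.88 tcp [ 0.4918 -0.0744  0.1703] yaxis ang 10.29 zax [-0.002  0.001 -1.   ] open 1.002 gf 0.0 F [-1.1 -0.1  1. ]
shift [-1.900e-03  1.000e-04  1.092e-01] rz 0.0016 rad (q6 -0.57)
round rect [0.4185 0.3015] [0.0272 0.0295] cen [0.4188 0.3023 0.1155]
square rect [0.5007 0.3608] [0.0331 0.0326] cen [0.5005 0.3609 0.1082]
```

In the tool's units: 0.109 m is 0.1453, 0.08 m is 0.1067.

```bash
echo '[{"x":-0.0025, "z":0.0533, "finger_gap":1}, {"x":-0.0025, "z":0.1067, "finger_gap":1}, {"x":-0.0025, "z":0.1453, "finger_gap":1}, {"x":-0.0025, "z":0.1453, "finger_gap":1}, {"x":-0.0025, "z":0.1453, "finger_gap":0}, {"x":-0.0025, "z":0.1453, "finger_gap":0}, {"x":-0.0025, "z":0.1453, "finger_gap":0}, {"x":-0.0025, "z":0.1453, "finger_gap":0}, {"x":-0.0025, "z":0.1453, "finger_gap":0}]' | python3 -m jog;python3 -c "
from h import *
state()";echo '[{"finger_gap":0}, {"z":-0.0533, "finger_gap":0}, {"z":-0.12, "finger_gap":0}, {"z":-0.1867, "finger_gap":0}, {"z":-0.1867, "finger_gap":0}, {"z":-0.1867, "finger_gap":0}]' | python3 -m jog; python3 -c "
from h import *
state(); delta(.5704,.2873,.203)"
```

```text
time_s: 16.05
eef_pos: [0.5036, -0.0844, 0.0766]
eef_rot: [0.013, 0.641, 0.767, 0.002]
wrist_force: [-10.3, -3.7, 73.1]
opening: 0.005
grasp_force: 38.9
t16.05 tcp [ 0.5036 -0.0844  0.0766] yaxis ang 10.25 zax [ 0.022 -0.013 -1.   ] open 0.005 gf 38.9 F [-10.3  -3.7  73.1]
time_s: 16.8
eef_pos: [0.4927, -0.0779, 0.2026]
eef_rot: [0.001, 0.641, 0.767, 0.0]
wrist_force: [0.2, -1.1, -0.6]
opening: 0.0
grasp_force: 0.0
t16.80 tcp [ 0.4927 -0.0779  0.2026] yaxis ang 10.20 zax [ 0.001 -0.001 -1.   ] open 0.000 gf 0.0 F [ 0.2 -1.1 -0.6]
shift [ 0.3456  0.1411 -0.0005] rz 0.0000 rad (q6 -0.57)
```

The fingers closed on nothing, so they slipped off the lid. I'll look.

In the tool's units: 0.18 m is 0.24, 0.12 m is 0.16.

```bash
echo '[{"x":0.08, "finger_gap":1}, {"x":0.16, "finger_gap":1}, {"x":0.24, "finger_gap":1}, {"x":0.24, "finger_gap":1}]' | python3 -m jog; python3 - <<'E'
from h import *
state()
p,d,P=cam("top"); tops(P,d,[("jar",.492,-.076,.094)]); print(cloud(d,P)[205:240:5,345].round(3))
a=cv2.resize(p[150:270,230:400],None,fx=3.5,fy=3.5,interpolation=cv2.INTER_CUBIC)
p,d,P=cam("scene"); b=cv2.resize(p[130:250,240:400],None,fx=2.5,fy=2.5,interpolation=cv2.INTER_CUBIC)
c=np.zeros((420,800,3),np.uint8); c[:,:400]=a[:,195:595]; c[:300,400:]=b; cv2.imwrite("pics/slip.png",c)
E
```

```text
time_s: 17.3
eef_pos: [0.4585, 0.1029, 0.2006]
eef_rot: [-0.002, 0.639, 0.769, -0.001]
wrist_force: [-0.6, -0.5, -0.9]
opening: 0.849
grasp_force: 0.0
t17.30 tcp [0.4585 0.1029 0.2006] yaxis ang 10.55 zax [-0.003  0.001 -1.   ] open 0.849 gf 0.0 F [-0.6 -0.5 -0.9]
jar rect [ 0.4923 -0.0761] [0.0516 0.051 ] cen [ 0.492  -0.076   0.0934]
[[ 0.546 -0.084  0.003]
 [ 0.519 -0.074  0.093]
 [ 0.507 -0.074  0.096]
 [ 0.496 -0.074  0.095]
 [ 0.485 -0.075  0.092]
 [ 0.473 -0.074  0.097]
 [ 0.467 -0.079  0.052]]
```

View pics/slip.png

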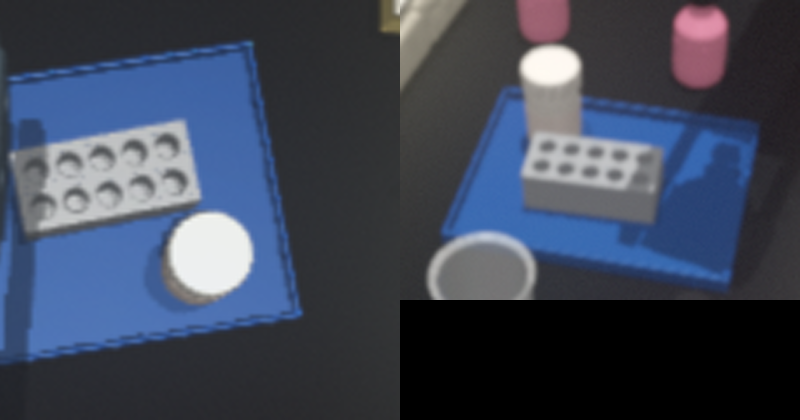

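The jar stands untouched at its spot (crop (208,255), same position to 0.1 mm). Before retrying, I'll measure where the fingertips really are relative to the TCP.

```bash
cat > tip.py <<'E'
from h import *
state(); o=get_obs()["eef_pos"]; r=rot().as_matrix()
for n in("scene","top"):
    p,d,P=cam(n); W=cloud(d,P)[d>0]; L=(W-o)@r   # tool frame
    m=(abs(L[:,0])<.02)&(abs(L[:,1])<.07)&(L[:,2]>-.12)&(L[:,2]<.06)
    L=L[m]
    for a,b in((-.07,-.04),(-.04,-.015),(-.015,.015),(.015,.04),(.04,.07)):
        s=L[(L[:,1]>=a)&(L[:,1]<b)]
        if len(s)>5: print(n,a,b,len(s),"tip z",np.percentile(s[:,2],[90,97,100]).round(4))
E
python3 tip.py; echo '[{"finger_gap":0.62}, {"finger_gap":0.62}, {"finger_gap":0.62}, {"finger_gap":0.62}]' | python3 -m jog | tail -2; python3 tip.py
python3 -c "
from h import *
p,d,P=cam('scene'); cv2.imwrite('pics/sc.png',cv2.resize(p[40:240,270:500],None,fx=3,fy=3))"
```

```text
t17.40 tcp [0.4599 0.0996 0.201 ] yaxis ang 10.31 zax [-0.002 -0.    -1.   ] open 0.991 gf 0.0 F [-0.9 -0.4  0. ]
scene 0.015 0.04 45 tip z [-0.1046 -0.0987 -0.0963]
scene 0.04 0.07 220 tip z [-0.0468 -0.0414 -0.0372]
top -0.07 -0.04 24 tip z [-0.0944 -0.0869 -0.0867]
top -0.04 -0.015 23 tip z [-0.1041 -0.1029 -0.1007]
opening: 0.618
grasp_force: 0.0
t18.00 tcp [0.4608 0.0991 0.2021] yaxis ang 10.17 zax [ 0.  0. -1.] open 0.618 gf 0.0 F [0.4 0.1 1. ]
scene -0.04 -0.015 15 tip z [-0.0357 -0.0328 -0.0308]
scene 0.015 0.04 178 tip z [-0.0361 -0.0315 -0.0293]
scene 0.04 0.07 302 tip z [-0.0516 -0.0424 -0.0383]
top -0.07 -0.04 6 tip z [-0.0827 -0.0815 -0.0809]
top -0.04 -0.015 7 tip z [-0.0775 -0.0753 -0.0743]
```

View pics/sc.png

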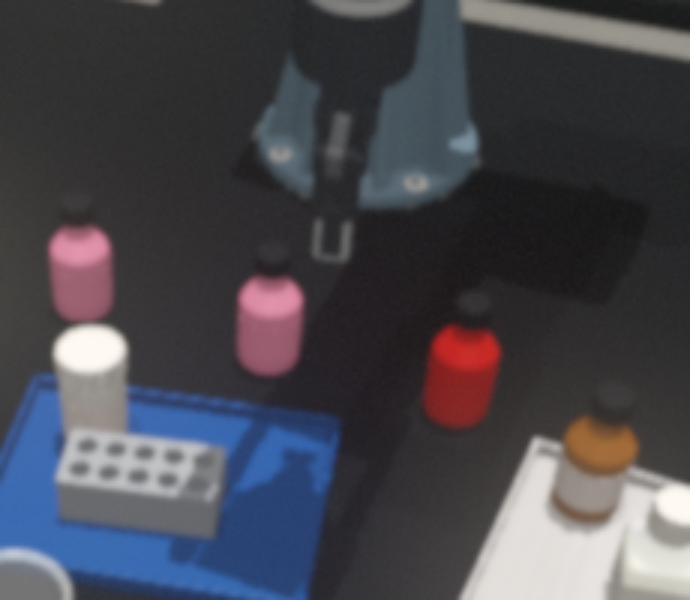

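The crop shows the jar (92,395) and block (140,485) in place, and the amber bottle (595,460) standing in the steel tray. The near finger's silver pad ends at crop (333,260), which is scene pixel (381,126.7).

```bash
python3 - <<'E'
from h import *
o=get_obs()["eef_pos"]; r=rot().as_matrix(); P=optics.camera_params("scene"); f=200/np.tan(np.radians(P["fovy"]/2))
for y in(.025,.04):
  for z in(0,-.01,-.02,-.03,-.04):
    c=P["view"]@np.r_[o+r@np.array([0,y,z]),1]; u=P["cx"]-f*c[0]/c[2]; v=P["cy"]+f*c[1]/c[2]
    print(y,z,(u.round(1),v.round(1)),"crop",((u-270)*3).round(),((v-40)*3).round(),"depth",(-c[2]).round(3))
E
```

```text
0.025 0 (np.float64(378.3), np.float64(135.4)) crop 325.0 286.0 depth 0.909
0.025 -0.01 (np.float64(378.7), np.float64(131.5)) crop 326.0 274.0 depth 0.902
0.025 -0.02 (np.float64(379.0), np.float64(127.5)) crop 327.0 262.0 depth 0.895
0.025 -0.03 (np.float64(379.4), np.float64(123.4)) crop 328.0 250.0 depth 0.888
0.025 -0.04 (np.float64(379.8), np.float64(119.3)) crop 329.0 238.0 depth 0.88
0.04 0 (np.float64(377.3), np.float64(140.0)) crop 322.0 300.0 depth 0.899
0.04 -0.01 (np.float64(377.6), np.float64(136.1)) crop 323.0 288.0 depth 0.892
0.04 -0.02 (np.float64(378.0), np.float64(132.1)) crop 324.0 276.0 depth 0.885
0.04 -0.03 (np.float64(378.3), np.float64(128.0)) crop 325.0 264.0 depth 0.878
0.04 -0.04 (np.float64(378.7), np.float64(123.9)) crop 326.0 252.0 depth 0.87
```

```bash
python3 -c "
from h import *
delta(.4921,-.0761,.17,10.2)"
```

```text
shift [-0.1782 -0.0002  0.0321] rz -0.0000 rad (q6 -0.22)
```

In the tool's units: -0.178 m is -0.2373, -0.16 m is -0.2133.

```bash
echo '[{"x":-0.0667, "finger_gap":1}, {"x":-0.1467, "z":0.0133, "finger_gap":1}, {"x":-0.2133, "z":0.0267, "finger_gap":1}, {"x":-0.2373, "z":0.0427, "finger_gap":1}, {"x":-0.2373, "z":0.08, "finger_gap":1}, {"x":-0.2373, "z":0.1333, "finger_gap":1}, {"x":-0.2373, "z":0.1733, "finger_gap":1}, {"x":-0.2373, "z":0.1733, "finger_gap":1}, {"x":-0.2373, "z":0.1733, "finger_gap":1}]' | python3 -m jog;python3 -c "
from h import *
state(); delta(.4921,-.0761,.048,10.2)"
```

```text
time_s: 19.27
eef_pos: [0.493, -0.0757, 0.0731]
eef_rot: [0.001, 0.641, 0.767, 0.0]
wrist_force: [0.5, -0.2, 0.2]
opening: 0.997
grasp_force: 0.0
t19.27 tcp [ 0.493  -0.0757  0.0731] yaxis ang 10.23 zax [ 0.001 -0.    -1.   ] open 0.997 gf 0.0 F [ 0.5 -0.2  0.2]
shift [-0.0002 -0.001   0.0251] rz 0.0006 rad (q6 -0.57)
```

In the tool's units: 0.025 m is 0.0333, 0.012 m is 0.016.

```bash
echo '[{"y":-0.0013, "z":0.016, "finger_gap":1}, {"y":-0.0013, "z":0.0333, "finger_gap":1}, {"y":-0.0013, "z":0.0333, "finger_gap":1}, {"y":-0.0013, "z":0.0333, "finger_gap":0.7}, {"y":-0.0013, "z":0.0333, "finger_gap":0.5}, {"y":-0.0013, "z":0.0333, "finger_gap":0.5}, {"y":-0.0013, "z":0.0333, "finger_gap":0.5}, {"y":-0.0013, "z":0.0333, "finger_gap":0.5}]' | python3 -m jog;python3 -c "
from h import *
state()"
```

```text
time_s: 20.27
eef_pos: [0.4919, -0.0764, 0.0479]
eef_rot: [0.001, 0.641, 0.767, 0.0]
wrist_force: [-2.0, -0.6, 6.9]
opening: 0.598
grasp_force: 62.7
t20.27 tcp [ 0.4919 -0.0764  0.0479] yaxis ang 10.20 zax [ 0.001 -0.001 -1.   ] open 0.598 gf 62.7 F [-2.  -0.6  6.9]
```

In the tool's units: -0.14 m is -0.1867, -0.08 m is -0.1067.

```bash
echo '[{"z":-0.04, "finger_gap":0.4}, {"z":-0.1067, "finger_gap":0.4}, {"z":-0.1867, "finger_gap":0.4}, {"z":-0.1867, "finger_gap":0.4}, {"z":-0.1867, "finger_gap":0.4}]' | python3 -m jog; python3 -c "
from h import *
state(); delta(.5704,.2873,.188)"
```

```text
time_s: 20.9
eef_pos: [0.4907, -0.0758, 0.1863]
eef_rot: [-0.0, 0.641, 0.767, -0.0]
wrist_force: [0.7, 0.1, -1.1]
opening: 0.6
grasp_force: 63.1
t20.90 tcp [ 0.4907 -0.0758  0.1863] yaxis ang 10.20 zax [-0.001  0.    -1.   ] open 0.600 gf 63.1 F [ 0.7  0.1 -1.1]
shift [ 0.3433  0.1427 -0.0016] rz 0.0000 rad (q6 -0.57)
```

In the tool's units: 0.343 m is 0.4573, 0.32 m is 0.4267.

```bash
echo '[{"x":0.0667, "y":0.0267, "finger_gap":0.4}, {"x":0.1333, "y":0.056, "finger_gap":0.4}, {"x":0.2067, "y":0.0853, "finger_gap":0.4}, {"x":0.28, "y":0.116, "finger_gap":0.4}, {"x":0.3533, "y":0.1467, "finger_gap":0.4}, {"x":0.4267, "y":0.1773, "finger_gap":0.4}, {"x":0.4573, "y":0.1907, "finger_gap":0.4}, {"x":0.4573, "y":0.1907, "finger_gap":0.4}, {"x":0.4573, "y":0.1907, "finger_gap":0.4}, {"x":0.4573, "y":0.1907, "finger_gap":0.4}]' | python3 -m jog; echo '[{"z":0.0533, "finger_gap":0.4}, {"z":0.12, "finger_gap":0.4}, {"z":0.16, "finger_gap":0.4}, {"z":0.1733, "finger_gap":0.4}, {"z":0.1733, "finger_gap":0.4}, {"z":0.1733, "finger_gap":0.4}, {"z":0.1733, "finger_gap":0.4}]' | python3 -m jog; python3 -c "
from h import *
state(); delta(.5704,.2873,.0485)"
```

```text
time_s: 22.15
eef_pos: [0.571, 0.2856, 0.1863]
eef_rot: [-0.0, 0.642, 0.767, -0.001]
wrist_force: [-1.2, 0.2, -0.9]
opening: 0.595
grasp_force: 63.2
time_s: 23.02
eef_pos: [0.5725, 0.2872, 0.0589]
eef_rot: [0.001, 0.641, 0.767, 0.001]
wrist_force: [-0.2, -0.2, -1.6]
opening: 0.6
grasp_force: 63.2
t23.02 tcp [0.5725 0.2872 0.0589] yaxis ang 10.20 zax [ 0.003  0.001 -1.   ] open 0.600 gf 63.2 F [-0.2 -0.2 -1.6]
shift [ 0.0005 -0.002   0.0104] rz 0.0000 rad (q6 0.10)
```

```bash
echo '[{"z":0.0067, "finger_gap":0.4}, {"z":0.012, "finger_gap":0.4}, {"z":0.0137, "finger_gap":0.4}, {"z":0.0137, "finger_gap":0.4}]' | python3 -m jog; python3 -c "
from h import *
state()"; echo '[{"finger_gap":0.8}, {"finger_gap":1}, {"finger_gap":1}, {"z":-0.0533, "finger_gap":1}, {"z":-0.1333, "finger_gap":1}, {"z":-0.16, "finger_gap":1}, {"z":-0.16, "finger_gap":1}]' | python3 -m jog; python3 -c "
from h import *
state(); delta(.5474,-.0102,.12,10.4)"
```

```text
time_s: 23.52
eef_pos: [0.5713, 0.287, 0.048]
eef_rot: [0.0, 0.641, 0.767, -0.0]
wrist_force: [-3.8, -1.6, 7.0]
opening: 0.595
grasp_force: 64.0
t23.52 tcp [0.5713 0.287  0.048 ] yaxis ang 10.21 zax [-0. -0. -1.] open 0.595 gf 64.0 F [-3.8 -1.6  7. ]
time_s: 24.4
eef_pos: [0.5724, 0.2872, 0.1685]
eef_rot: [0.001, 0.641, 0.767, 0.001]
wrist_force: [-0.4, 0.5, -0.3]
opening: 1.002
grasp_force: 0.0
t24.40 tcp [0.5724 0.2872 0.1685] yaxis ang 10.20 zax [ 0.003  0.001 -1.   ] open 1.002 gf 0.0 F [-0.4  0.5 -0.3]
shift [-0.2883 -0.0774  0.0481] rz -0.0035 rad (q6 0.10)
```

Careful with the scale: shifts go in shares of 750 mm and turns go in shares of pi/2 rad. That gives: -0.288 m is -0.384, -0.235 m is -0.3133, -0.0035 rad is -0.0022.

```bash
echo '[{"x":-0.08, "y":-0.0213, "finger_gap":1}, {"x":-0.16, "y":-0.0427, "finger_gap":1}, {"x":-0.24, "y":-0.064, "z":0.0133, "finger_gap":1}, {"x":-0.3133, "y":-0.084, "z":0.04, "finger_gap":1}, {"x":-0.384, "y":-0.1027, "z":0.064, "rz":-0.0022, "finger_gap":1}, {"x":-0.384, "y":-0.1027, "z":0.064, "rz":-0.0022, "finger_gap":1}, {"x":-0.384, "y":-0.1027, "z":0.064, "rz":-0.0022, "finger_gap":1}, {"x":-0.384, "y":-0.1027, "z":0.064, "rz":-0.0022, "finger_gap":1}]' | python3 -m jog; python3 - <<'E'
from h import *
p,d,P=cam("top"); tops(P,d,[("round",.421,.301,.116),("square",.5006,.3607,.108),("jar",.571,.287,.094)])
p,d,P=cam("wrist"); cv2.imwrite("pics/w2.png",p);np.save("pics/w2.npy",d); np.save("pics/w2v.npy",P["view"])
state(); delta(.5474,-.0102,.005,10.4)
E
```

```text
time_s: 25.4
eef_pos: [0.5464, -0.0089, 0.1184]
eef_rot: [-0.0, 0.639, 0.769, -0.0]
wrist_force: [-0.2, -0.4, -0.0]
opening: 0.998
grasp_force: 0.0
round rect [0.4185 0.3017] [0.0272 0.0293] cen [0.4189 0.3023 0.1156]
square rect [0.5012 0.3605] [0.0327 0.0344] cen [0.5007 0.3608 0.1078]
jar rect [0.5714 0.2853] [0.0538 0.0516] cen [0.5714 0.2854 0.0943]
t25.50 tcp [ 0.5467 -0.0089  0.1189] yaxis ang 10.52 zax [ 0.  0. -1.] open 1.002 gf 0.0 F [-0.3 -0.2  0.2]
shift [-0.0014  0.0004  0.1139] rz 0.0020 rad (q6 -0.42)
```

View pics/w2.png

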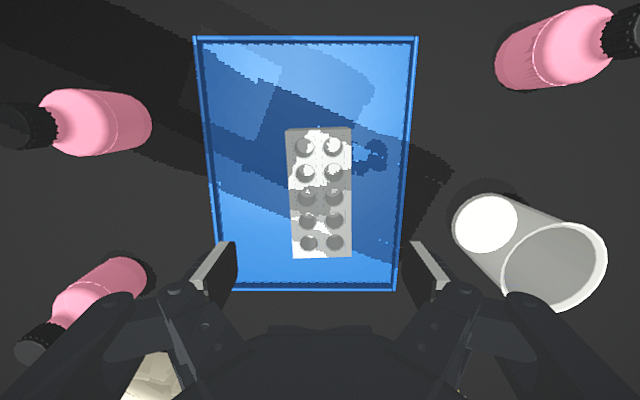

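The blue tray holds only the block, at (320,193), midway between the fingers (215 and 425), and the beaker is clear. I'll cross-check the block pose with the wrist depth.

In the tool's units: 0.1 m is 0.1333, 0.08 m is 0.1067, 0.001 rad is 0.0006.

```bash
python3 - <<'E'
from h import *
d=np.load("pics/w2.npy"); P=optics.camera_params("wrist"); P["view"]=np.load("pics/w2v.npy"); W=cloud(d,P)
m=((W[...,2]>.040)&(W[...,2]<.052)); m[:, :270]=0; m[:,370:]=0; m[:120]=0;m[265:]=0
q=max(cv2.findContours(m.astype(np.uint8),0,1)[0],key=len); xy=ray(q[:,0],P,.046)[:,:2].astype(np.float32)
print(np.median(W[m][:,2]),cv2.minAreaRect(xy))
E
echo '[{"x":-0.0019, "z":0.0533, "rz":0.0006, "finger_gap":1}, {"x":-0.0019, "z":0.1067, "rz":0.0006, "finger_gap":1}, {"x":-0.0019, "z":0.1333, "rz":0.0006, "finger_gap":1}, {"x":-0.0019, "z":0.1333, "rz":0.0006, "finger_gap":1}, {"x":-0.0019, "z":0.1333, "rz":0.0006, "finger_gap":1}]' | python3 -m jog; python3 -c "
from h import *
state(); delta(.5474,-.0102,.004,10.4)"
```

```text
0.04687131756173671 ((0.5490549802780151, -0.011240467429161072), (0.056194912642240524, 0.12082301080226898), 12.4209623336792)
time_s: 26.12
eef_pos: [0.5478, -0.0113, 0.0199]
eef_rot: [0.001, 0.64, 0.768, 0.0]
wrist_force: [0.7, 0.9, 0.3]
opening: 0.998
grasp_force: 0.0
t26.12 tcp [ 0.5478 -0.0113  0.0199] yaxis ang 10.40 zax [ 0.002 -0.    -1.   ] open 0.998 gf 0.0 F [0.7 0.9 0.3]
shift [ 0.0012 -0.0002  0.0159] rz -0.0001 rad (q6 -0.42)
```

In the tool's units: 0.0155 m is 0.0207, 0.008 m is 0.0107.

```bash
echo '[{"z":0.0107, "finger_gap":1}, {"z":0.0207, "finger_gap":1}, {"z":0.0207, "finger_gap":1}, {"z":0.0207, "finger_gap":0.75}, {"z":0.0207, "finger_gap":0.5}, {"z":0.0207, "finger_gap":0.5}, {"z":0.0207, "finger_gap":0.5}, {"z":0.0207, "finger_gap":0.5}]' | python3 -m jog; python3 -c "
from h import *
state()"
```

```text
time_s: 27.12
eef_pos: [0.5475, -0.0117, 0.0042]
eef_rot: [0.001, 0.64, 0.768, 0.0]
wrist_force: [-1.7, 1.0, 5.3]
opening: 0.644
grasp_force: 64.3
t27.12 tcp [ 0.5475 -0.0117  0.0042] yaxis ang 10.34 zax [ 0.001 -0.    -1.   ] open 0.644 gf 64.3 F [-1.7  1.   5.3]
```

In the tool's units: -0.17 m is -0.2267, -0.11 m is -0.1467.

```bash
echo '[{"z":-0.0267, "finger_gap":0.5}, {"z":-0.08, "finger_gap":0.5}, {"z":-0.1467, "finger_gap":0.5}, {"z":-0.2267, "finger_gap":0.5}, {"z":-0.2267, "finger_gap":0.5}, {"z":-0.2267, "finger_gap":0.5}]' | python3 -m jog; python3 -c "
from h import *
state(); delta(.5073,-.3248,.17,3.0)
p,d,P=cam('top'); cv2.imwrite('pics/plate.png',p); W=cloud(d,P)
m=(abs(W[...,2]-.0945)<.006); m[:,:400]=0;m[:,500:]=0;m[:170]=0;m[262:]=0
q=max(cv2.findContours(m.astype(np.uint8),0,1)[0],key=len); print(cv2.minAreaRect(ray(q[:,0],P,.095)[:,:2].astype(np.float32)))"
```

```text
time_s: 27.88
eef_pos: [0.5455, -0.0113, 0.1717]
eef_rot: [-0.001, 0.641, 0.768, -0.001]
wrist_force: [-0.4, 0.2, -5.8]
opening: 0.639
grasp_force: 65.7
t27.88 tcp [ 0.5455 -0.0113  0.1717] yaxis ang 10.34 zax [-0.003  0.001 -1.   ] open 0.639 gf 65.7 F [-0.4  0.2 -5.8]
shift [-0.3015 -0.0938  0.0017] rz 0.1281 rad (q6 -0.42)
((0.5074963569641113, -0.3230935335159302), (0.14938852190971375, 0.1504535675048828), 3.0415432453155518)
```

In the tool's units: -0.301 m is -0.4013, -0.26 m is -0.3467, 0.128 rad is 0.0815.

```bash
echo '[{"x":-0.0667, "y":-0.02, "rz":0.0191, "finger_gap":0.5}, {"x":-0.1333, "y":-0.04, "rz":0.0382, "finger_gap":0.5}, {"x":-0.2, "y":-0.0613, "rz":0.0637, "finger_gap":0.5}, {"x":-0.2733, "y":-0.084, "rz":0.0815, "finger_gap":0.5}, {"x":-0.3467, "y":-0.1067, "rz":0.0815, "finger_gap":0.5}, {"x":-0.4013, "y":-0.1253, "rz":0.0815, "finger_gap":0.5}, {"x":-0.4013, "y":-0.1253, "rz":0.0815, "finger_gap":0.5}, {"x":-0.4013, "y":-0.1253, "rz":0.0815, "finger_gap":0.5}]' | python3 -m jog; echo '[{"z":0.0267, "finger_gap":0.5}, {"z":0.06, "finger_gap":0.5}, {"z":0.08, "finger_gap":0.5}, {"z":0.08, "finger_gap":0.5}, {"z":0.08, "finger_gap":0.5}]' | python3 -m jog;  python3 - <<'E'
from h import *
state(); delta(.5075,-.3243,.0962,3.0)
p,d,P=cam("top"); cv2.imwrite("pics/plate2.png",p)
# plate edges by line fit on the earlier unobstructed picture
from h import *
p=cv2.imread("pics/plate.png"); g=cv2.GaussianBlur(cv2.cvtColor(p,cv2.COLOR_BGR2GRAY),(3,3),0).astype(float)
P=optics.camera_params("top")
def edge(pts,dr):
    out=[]
    for (x,y) in pts:
        t=np.arange(-7,7.01,.1); s=cv2.remap(g.astype(np.float32),(x+dr[0]*t).astype(np.float32)[None],(y+dr[1]*t).astype(np.float32)[None],1)[0]
        k=np.abs(np.gradient(s)).argmax(); out.append((x+dr[0]*t[k],y+dr[1]*t[k]))
    w=ray(out,P,.095)[:,:2].astype(np.float32); L=cv2.fitLine(w,cv2.DIST_HUBER,0,.01,.01).ravel(); return np.degrees(np.arctan2(L[1],L[0])),w.mean(0).round(4)
print("far",edge([(x,187) for x in range(420,480,3)],(0,1)))
print("right",edge([(486+(y-190)*.06,y) for y in range(195,245,3)],(1,0)))
E
```

```text
time_s: 28.92
eef_pos: [0.5071, -0.3233, 0.1706]
eef_rot: [-0.003, 0.689, 0.725, 0.0]
wrist_force: [-0.2, -0.2, -4.6]
opening: 0.637
grasp_force: 65.7
time_s: 29.55
eef_pos: [0.5089, -0.3247, 0.1139]
eef_rot: [0.001, 0.688, 0.726, 0.0]
wrist_force: [0.3, -0.5, -4.6]
opening: 0.636
grasp_force: 65.6
t29.55 tcp [ 0.5089 -0.3247  0.1139] yaxis ang 3.03 zax [ 0.001 -0.001 -1.   ] open 0.636 gf 65.6 F [ 0.3 -0.5 -4.6]
shift [ 0.0005 -0.0014  0.0177] rz 0.0006 rad (q6 -0.82)
far (np.float32(-86.98478), array([ 0.5828, -0.3101], dtype=float32))
right (np.float32(2.403572), array([ 0.507 , -0.3976], dtype=float32))
```

In the tool's units: 0.016 m is 0.0213, 0.015 m is 0.02, 0.003 rad is 0.0019.

```bash
echo '[{"x":0.0008, "y":-0.0011, "z":0.008, "rz":0.0019, "finger_gap":0.5}, {"x":0.0008, "y":-0.0011, "z":0.016, "rz":0.0019, "finger_gap":0.5}, {"x":0.0008, "y":-0.0011, "z":0.02, "rz":0.0019, "finger_gap":0.5}, {"x":0.0008, "y":-0.0011, "z":0.0213, "rz":0.0019, "finger_gap":0.5}, {"x":0.0008, "y":-0.0011, "z":0.0213, "rz":0.0019, "finger_gap":0.5}]' | python3 -m jog; echo '[{"z":0.0011, "finger_gap":0.5}, {"z":0.0021, "finger_gap":0.5}, {"z":0.0027, "finger_gap":0.5}, {"z":0.0027, "finger_gap":0.5}]' | python3 -m jog; python3 -c "
from h import *
state()"
```

```text
time_s: 30.22
eef_pos: [0.5075, -0.3241, 0.0973]
eef_rot: [0.0, 0.689, 0.724, -0.0]
wrist_force: [0.7, 0.9, -5.0]
opening: 0.636
grasp_force: 65.7
time_s: 30.72
eef_pos: [0.5075, -0.3241, 0.0953]
eef_rot: [0.0, 0.689, 0.724, -0.0]
wrist_force: [-1.2, -0.0, -5.1]
opening: 0.634
grasp_force: 65.7
t30.73 tcp [ 0.5075 -0.3241  0.0953] yaxis ang 2.84 zax [ 0. -0. -1.] open 0.634 gf 65.7 F [-1.2 -0.  -5.1]
```

In the tool's units: 0.001 m is 0.0013, 0.0005 m is 0.0007.

```bash
echo '[{"z":0.0007, "finger_gap":0.5}, {"z":0.0013, "finger_gap":0.5}, {"z":0.0013, "finger_gap":0.5}]' | python3 -m jog|sed -n 2,4p; echo '[{"z":0.0007, "finger_gap":0.5}, {"z":0.0013, "finger_gap":0.5}, {"z":0.0013, "finger_gap":0.5}]' | python3 -m jog|sed -n 2,4p
```

```text
eef_pos: [0.5075, -0.3241, 0.0952]
eef_rot: [0.0, 0.689, 0.724, -0.0]
wrist_force: [-4.5, 2.1, 4.2]
eef_pos: [0.5076, -0.3241, 0.0952]
eef_rot: [0.0, 0.689, 0.724, -0.0]
wrist_force: [-7.3, 5.1, 11.2]
```

Contact made gently. Now I'll release, rise and check.

In the tool's units: -0.12 m is -0.16, -0.1 m is -0.1333.

```bash
echo '[{"z":-0.0011, "finger_gap":0.5}, {"z":-0.0011, "finger_gap":0.66}, {"z":-0.0011, "finger_gap":0.75}, {"z":-0.0011, "finger_gap":1}, {"z":-0.0011, "finger_gap":1}, {"z":-0.0533, "finger_gap":1}, {"z":-0.1333, "finger_gap":1}, {"z":-0.16, "finger_gap":1}, {"z":-0.16, "finger_gap":1}]' | python3 -m jog; python3 -c "
from h import *
state(); delta(.5713,.287,.17,10.2)"
```

```text
time_s: 32.6
eef_pos: [0.5086, -0.325, 0.2156]
eef_rot: [0.002, 0.689, 0.724, -0.0]
wrist_force: [0.5, 0.7, -0.4]
opening: 1.001
grasp_force: 0.0
t32.60 tcp [ 0.5086 -0.325   0.2156] yaxis ang 2.84 zax [ 0.003 -0.003 -1.   ] open 1.001 gf 0.0 F [ 0.5  0.7 -0.4]
shift [0.6083 0.0928 0.0438] rz -0.1285 rad (q6 -0.81)
```

In the tool's units: 0.608 m is 0.8107, 0.045 m is 0.06, -0.1285 rad is -0.0818.

```bash
echo '[{"x":0.08, "y":0.012, "rz":-0.0382, "finger_gap":1}, {"x":0.16, "y":0.024, "rz":-0.0818, "finger_gap":1}, {"x":0.24, "y":0.036, "rz":-0.0818, "finger_gap":1}, {"x":0.32, "y":0.048, "rz":-0.0818, "finger_gap":1}, {"x":0.4, "y":0.06, "rz":-0.0818, "finger_gap":1}, {"x":0.48, "y":0.072, "rz":-0.0818, "finger_gap":1}, {"x":0.56, "y":0.084, "z":0.0133, "rz":-0.0818, "finger_gap":1}, {"x":0.64, "y":0.0973, "z":0.0267, "rz":-0.0818, "finger_gap":1}, {"x":0.72, "y":0.1107, "z":0.04, "rz":-0.0818, "finger_gap":1}, {"x":0.8107, "y":0.124, "z":0.0573, "rz":-0.0818, "finger_gap":1}]' | python3 -m jog; echo '[{"finger_gap":1}, {"finger_gap":1}]' | python3 -m jog >/dev/null;  python3 - <<'E'
from h import *
state(); delta(.5713,.287,.048,10.2)
p,d,P=cam("top"); W=cloud(d,P)
for n,z in(("plate",.095),("block",.137)):
    m=(abs(W[...,2]-z)<.006); m[:,:400]=0;m[:,500:]=0;m[:170]=0;m[262:]=0
    q=max(cv2.findContours(m.astype(np.uint8),0,1)[0],key=len); print(n,np.median(W[m][:,2]),cv2.minAreaRect(ray(q[:,0],P,z)[:,:2].astype(np.float32)))
cv2.imwrite("pics/pl3.png",cv2.resize(p[170:310,380:510],None,fx=4,fy=4,interpolation=cv2.INTER_CUBIC))
E
```

```text
time_s: 33.85
eef_pos: [0.5686, 0.2822, 0.169]
eef_rot: [-0.001, 0.641, 0.767, -0.001]
wrist_force: [0.9, -0.0, -0.4]
opening: 0.998
grasp_force: 0.0
t34.10 tcp [0.5685 0.2801 0.1697] yaxis ang 10.25 zax [-0.003 -0.001 -1.   ] open 0.998 gf 0.0 F [0.7 0.4 0.5]
shift [0.0064 0.0044 0.1216] rz 0.0008 rad (q6 0.09)
plate 0.0940643584213971 ((0.5075432658195496, -0.32296836376190186), (0.14940513670444489, 0.1503627747297287), 2.919771194458008)
block 0.13595919985744037 ((0.5083113312721252, -0.32105422019958496), (0.05659786984324455, 0.12202446162700653), 4.785433769226074)
```

View pics/pl3.png

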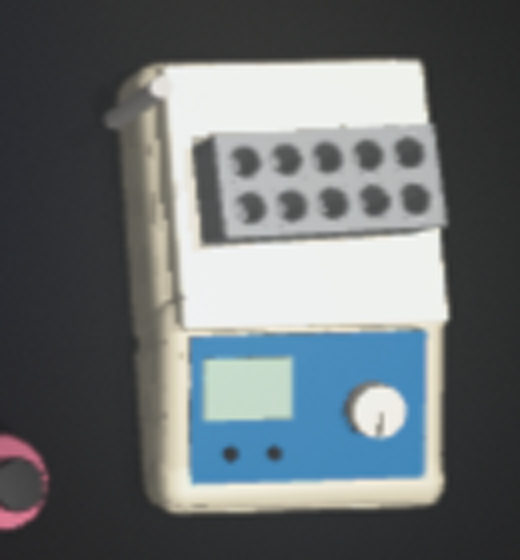

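The block stands flat on the plate but looks slightly turned: its front edge runs (225,238)–(447,225) against the plate's (185,328)–(448,318). I'll fit the edges properly.

```bash
cat > ed.py <<'E'
from h import *
p,d,P=cam("top"); W=cloud(d,P); g=cv2.cvtColor(p,cv2.COLOR_BGR2GRAY).astype(np.float32)
g=cv2.GaussianBlur(g,(3,3),0)
def edge(a,b,z,n=40,h=5):
    a,b=np.array(a,float),np.array(b,float); t=(b-a)/np.linalg.norm(b-a); nr=np.array([-t[1],t[0]]); s=np.arange(-h,h+.01,.1)
    q=[]
    for k in np.linspace(.08,.92,n):
        c=a+(b-a)*k; l=c+s[:,None]*nr; v=cv2.remap(g,l[None,:,0].astype(np.float32),l[None,:,1].astype(np.float32),cv2.INTER_CUBIC)[0]
        G=np.abs(np.gradient(v)); G[G<.6*G.max()]=0; q.append(l.T@G/G.sum())
    w=ray(q,P,z)[:,:2].astype(np.float32); L=cv2.fitLine(w,cv2.DIST_HUBER,0,.01,.01).ravel()
    return np.degrees(np.arctan(L[1]/L[0])) if abs(L[0])>abs(L[1]) else -np.degrees(np.arctan(L[0]/L[1])), w.mean(0).round(4)
c=lambda x,y:(380+x/4,170+y/4)
if __name__=="__main__":
    print("plate far",edge(c(165,63),c(420,60),.095)); print("plate front",edge(c(190,328),c(445,319),.095)); print("plate left",edge(c(165,100),c(182,320),.095)); print("plate right upper",edge(c(424,65),c(434,115),.095,20))
    print("blk front",edge(c(225,239),c(446,226),.137,h=3)); print("blk far",edge(c(212,135),c(436,123),.137,h=3)); print("blk left",edge(c(211,138),c(226,238),.137,h=3)); print("blk right",edge(c(435,125),c(447,224),.137,h=3))
E
python3 ed.py
```

```text
plate far (np.float32(3.0393152), array([ 0.5828, -0.3207], dtype=float32))
plate front (np.float32(2.6533551), array([ 0.4308, -0.3288], dtype=float32))
plate left (np.float32(1.4865938), array([ 0.4953, -0.251 ], dtype=float32))
plate right upper (np.float32(3.3350632), array([ 0.5669, -0.3955], dtype=float32))
blk front (np.float32(4.6036334), array([ 0.4771, -0.3244], dtype=float32))
blk far (np.float32(5.189472), array([ 0.5339, -0.3206], dtype=float32))
blk left (np.float32(4.901636), array([ 0.5018, -0.2618], dtype=float32))
blk right (np.float32(4.042691), array([ 0.5122, -0.3818], dtype=float32))
```

```bash
python3 -c "
from h import *
delta(.507,-.3235,.2,4.8)"
```

```text
shift [-0.5823 -0.1674 -0.0285] rz 0.0928 rad (q6 0.09)
```

In the tool's units: -0.582 m is -0.776, -0.53 m is -0.7067, 0.093 rad is 0.0592.

```bash
echo '[{"x":-0.0733, "y":-0.0213, "z":-0.0133, "finger_gap":1}, {"x":-0.1467, "y":-0.0427, "z":-0.0267, "finger_gap":1}, {"x":-0.2267, "y":-0.0653, "z":-0.0373, "finger_gap":1}, {"x":-0.3067, "y":-0.088, "z":-0.0373, "rz":0.0191, "finger_gap":1}, {"x":-0.3867, "y":-0.1107, "z":-0.0373, "rz":0.0382, "finger_gap":1}, {"x":-0.4667, "y":-0.1333, "z":-0.0373, "rz":0.0592, "finger_gap":1}, {"x":-0.5467, "y":-0.1573, "z":-0.0373, "rz":0.0592, "finger_gap":1}, {"x":-0.6267, "y":-0.18, "z":-0.0373, "rz":0.0592, "finger_gap":1}, {"x":-0.7067, "y":-0.2027, "z":-0.0373, "rz":0.0592, "finger_gap":1}, {"x":-0.776, "y":-0.2227, "z":-0.0373, "rz":0.0592, "finger_gap":1}]' | python3 -m jog; echo '[{"z":0.0133, "finger_gap":1}, {"z":0.0533, "finger_gap":1}, {"z":0.1067, "finger_gap":1}, {"z":0.1067, "finger_gap":1}, {"z":0.1067, "finger_gap":1}]' | python3 -m jog >/dev/null; python3 -c "
from h import *
state(); delta(.507,-.3235,.0955,4.8)"
```

```text
time_s: 35.45
eef_pos: [0.5065, -0.3256, 0.2003]
eef_rot: [0.001, 0.678, 0.735, -0.0]
wrist_force: [1.5, 1.0, -0.8]
opening: 0.997
grasp_force: 0.0
t36.08 tcp [ 0.5086 -0.3221  0.1211] yaxis ang 4.86 zax [ 0.001 -0.001 -1.   ] open 1.001 gf 0.0 F [ 0.6 -0.5  1.4]
shift [-0.0012 -0.0017  0.0256] rz 0.0010 rad (q6 -0.85)
```

In the tool's units: 0.0255 m is 0.034, 0.012 m is 0.016, 0.001 rad is 0.0006.

```bash
echo '[{"x":-0.0016, "y":-0.0013, "z":0.016, "rz":0.0006, "finger_gap":1}, {"x":-0.0016, "y":-0.0013, "z":0.034, "rz":0.0006, "finger_gap":1}, {"x":-0.0016, "y":-0.0013, "z":0.034, "rz":0.0006, "finger_gap":1}, {"x":-0.0016, "y":-0.0013, "z":0.034, "rz":0.0006, "finger_gap":0.75}, {"x":-0.0016, "y":-0.0013, "z":0.034, "rz":0.0006, "finger_gap":0.5}, {"x":-0.0016, "y":-0.0013, "z":0.034, "rz":0.0006, "finger_gap":0.5}, {"x":-0.0016, "y":-0.0013, "z":0.034, "rz":0.0006, "finger_gap":0.5}, {"x":-0.0016, "y":-0.0013, "z":0.034, "rz":0.0006, "finger_gap":0.5}]' | python3 -m jog;  python3 -c "
from h import *
state()";  echo '[{"z":-0.004, "finger_gap":0.5}, {"z":-0.008, "finger_gap":0.5}, {"z":-0.008, "finger_gap":0.5}]' | python3 -m jog >/dev/null; python3 -c "
from h import *
state(); p,d,P=cam('top'); W=cloud(d,P); cv2.imwrite('pics/held.png',cv2.resize(p[150:300,380:520],None,fx=4,fy=4))"
```

```text
time_s: 37.08
eef_pos: [0.5079, -0.3235, 0.095]
eef_rot: [0.001, 0.677, 0.736, 0.0]
wrist_force: [0.8, 0.7, 5.3]
opening: 0.634
grasp_force: 66.9
t37.08 tcp [ 0.5079 -0.3235  0.095 ] yaxis ang 4.82 zax [ 0.001 -0.001 -1.   ] open 0.634 gf 66.9 F [0.8 0.7 5.3]
t37.45 tcp [ 0.507  -0.3228  0.0996] yaxis ang 4.81 zax [-0.001  0.001 -1.   ] open 0.634 gf 65.7 F [ 0.7 -0.4 -5.6]
```

In the tool's units: 0.0056 m is 0.0075, 0.002 m is 0.0027, 0.033 rad is 0.021.

```bash
echo '[{"x":-0.0013, "rz":0.0095, "finger_gap":0.5}, {"x":-0.0023, "rz":0.021, "finger_gap":0.5}, {"x":-0.0023, "z":0.0027, "rz":0.021, "finger_gap":0.5}, {"x":-0.0023, "z":0.0053, "rz":0.021, "finger_gap":0.5}, {"x":-0.0023, "z":0.0067, "rz":0.021, "finger_gap":0.5}, {"x":-0.0023, "z":0.0075, "rz":0.021, "finger_gap":0.5}, {"x":-0.0023, "z":0.0075, "rz":0.021, "finger_gap":0.5}]' | python3 -m jog; python3 -c "
from h import *
state()"
```

```text
time_s: 38.38
eef_pos: [0.5076, -0.3249, 0.095]
eef_rot: [0.0, 0.689, 0.725, -0.0]
wrist_force: [-2.2, 1.6, 0.8]
opening: 0.637
grasp_force: 66.2
t38.38 tcp [ 0.5076 -0.3249  0.095 ] yaxis ang 2.93 zax [ 0. -0. -1.] open 0.637 gf 66.2 F [-2.2  1.6  0.8]
```

Touching (force rose from −5.6 to +0.8 N). I'll nudge 0.4 mm, release, rise and move off to the jar.

In the tool's units: -0.12 m is -0.16, -0.1 m is -0.1333.

```bash
echo '[{"z":0.0007, "finger_gap":0.5}, {"z":0.0007, "finger_gap":0.5}, {"finger_gap":0.66}, {"finger_gap":0.75}, {"finger_gap":1}, {"finger_gap":1}, {"z":-0.0533, "finger_gap":1}, {"z":-0.1333, "finger_gap":1}, {"z":-0.16, "finger_gap":1}, {"z":-0.16, "finger_gap":1}]' | python3 -m jog >/dev/null; python3 -c "
from h import *
state(); delta(.5713,.287,.17,10.2)"
```

```text
t39.62 tcp [ 0.5086 -0.3258  0.2169] yaxis ang 2.92 zax [ 0.003 -0.003 -1.   ] open 1.002 gf 0.0 F [-0.3 -0.4 -1.5]
shift [0.609  0.0938 0.0451] rz -0.1270 rad (q6 -0.82)
```

In the tool's units: 0.608 m is 0.8107, 0.54 m is 0.72, -0.127 rad is -0.0809.

```bash
echo '[{"x":0.08, "y":0.012, "rz":-0.0382, "finger_gap":1}, {"x":0.16, "y":0.024, "rz":-0.0809, "finger_gap":1}, {"x":0.24, "y":0.036, "rz":-0.0809, "finger_gap":1}, {"x":0.32, "y":0.048, "rz":-0.0809, "finger_gap":1}, {"x":0.4, "y":0.06, "rz":-0.0809, "finger_gap":1}, {"x":0.48, "y":0.072, "rz":-0.0809, "finger_gap":1}, {"x":0.56, "y":0.084, "z":0.0133, "rz":-0.0809, "finger_gap":1}, {"x":0.64, "y":0.0973, "z":0.0267, "rz":-0.0809, "finger_gap":1}, {"x":0.72, "y":0.1107, "z":0.04, "rz":-0.0809, "finger_gap":1}, {"x":0.8107, "y":0.124, "z":0.0573, "rz":-0.0809, "finger_gap":1}]' | python3 -m jog; echo '[{"finger_gap":1}, {"finger_gap":1}, {"finger_gap":1}]' | python3 -m jog >/dev/null;  python3 ed.py; python3 - <<'E'
from h import *
state(); delta(.5713,.287,.048,10.2)
p,d,P=cam("top"); W=cloud(d,P)
for n,z in(("plate",.095),("block",.137)):
    m=(abs(W[...,2]-z)<.006); m[:,:400]=0;m[:,500:]=0;m[:170]=0;m[262:]=0
    q=max(cv2.findContours(m.astype(np.uint8),0,1)[0],key=len); print(n,np.median(W[m][:,2]),cv2.minAreaRect(ray(q[:,0],P,z)[:,:2].astype(np.float32)))
E
```

```text
time_s: 40.88
eef_pos: [0.5677, 0.2815, 0.1703]
eef_rot: [-0.001, 0.642, 0.767, -0.001]
wrist_force: [1.4, -0.3, -0.6]
opening: 0.998
grasp_force: 0.0
plate far (np.float32(3.0388234), array([ 0.5828, -0.3207], dtype=float32))
plate front (np.float32(2.6808877), array([ 0.4308, -0.3288], dtype=float32))
plate left (np.float32(3.1128085), array([ 0.4951, -0.2496], dtype=float32))
plate right upper (np.float32(3.3437314), array([ 0.5669, -0.3955], dtype=float32))
blk front (np.float32(3.510127), array([ 0.4768, -0.3244], dtype=float32))
blk far (np.float32(5.443146), array([ 0.5339, -0.3206], dtype=float32))
blk left (np.float32(2.8381493), array([ 0.5021, -0.2633], dtype=float32))
blk right (np.float32(3.3208215), array([ 0.5125, -0.3834], dtype=float32))
t41.30 tcp [0.569  0.2783 0.173 ] yaxis ang 10.08 zax [-0. -0. -1.] open 1.000 gf 0.0 F [ 0.3  0.7 -0.9]
shift [0.0082 0.0038 0.125 ] rz -0.0020 rad (q6 0.09)
plate 0.09416562057179889 ((0.507479190826416, -0.3229592740535736), (0.14948204159736633, 0.15030905604362488), 2.8753902912139893)
block 0.1360801495934586 ((0.5079658031463623, -0.32276588678359985), (0.05628872662782669, 0.12201352417469025), 1.6127244234085083)
```

In the tool's units: 0.09 m is 0.12, 0.07 m is 0.0933.

```bash
cat > mom.py <<'E'
from h import *
p,d,P=cam("top"); W=cloud(d,P)
for n,z in(("plate",.095),("block",.137)):
    m=(abs(W[...,2]-z)<.006); m[:,:400]=0;m[:,500:]=0;m[:170]=0;m[262:]=0
    q=max(cv2.findContours(m.astype(np.uint8),0,1)[0],key=len); w=ray(q[:,0],P,z)[:,:2]*1e3
    M=cv2.moments(w.astype(np.float32)[:,None]); print(n,M["m10"]/M["m00"],M["m01"]/M["m00"],"long axis",np.degrees(.5*np.arctan2(2*M["mu11"],M["mu20"]-M["mu02"]))%180-90)
    if n=="block":
        e=[]
        for s in(1,-1):   # long sides: contour points whose distance from the centre along block x is ~28 mm
            c=w-[M["m10"]/M["m00"],M["m01"]/M["m00"]]; a=np.radians(3); x=c@[np.cos(a),np.sin(a)]; y=c@[-np.sin(a),np.cos(a)]
            k=(s*x>20)&(abs(y)<52); e.append(np.degrees(np.arctan(-np.polyfit(y[k],x[k],1)[0]))+3)
        print("long side angles",np.round(e,2))
E
python3 mom.py; echo '[{"x":0.0109, "y":0.0051, "z":0.04, "finger_gap":1}, {"x":0.0109, "y":0.0051, "z":0.0933, "finger_gap":1}, {"x":0.0109, "y":0.0051, "z":0.12, "finger_gap":1}, {"x":0.0109, "y":0.0051, "z":0.12, "finger_gap":1}]' | python3 -m jog >/dev/null;python3 -c "
from h import *
state(); delta(.5713,.287,.048,10.2)"
```

```text
plate 504.0032852152788 -318.407447784989 long axis -85.28648208042912
block 508.29554254701486 -322.8382230403973 long axis 3.0518894698883514
long side angles [3.02 3.08]
t41.90 tcp [0.57   0.2877 0.0815] yaxis ang 10.15 zax [-0.003 -0.001 -1.   ] open 0.998 gf 0.0 F [-0.4 -0.4  0.4]
shift [-0.0009  0.0012  0.0335] rz -0.0008 rad (q6 0.10)
```

Block: yaw 3.05° against the plate's 2.9°, centred to within 1 mm. Now I'll return the jar.

In the tool's units: 0.0335 m is 0.0447, 0.016 m is 0.0213.

```bash
echo '[{"x":-0.0012, "y":0.0013, "z":0.0213, "finger_gap":1}, {"x":-0.0012, "y":0.0013, "z":0.0447, "finger_gap":1}, {"x":-0.0012, "y":0.0013, "z":0.0447, "finger_gap":1}, {"x":-0.0012, "y":0.0013, "z":0.0447, "finger_gap":0.7}, {"x":-0.0012, "y":0.0013, "z":0.0447, "finger_gap":0.4}, {"x":-0.0012, "y":0.0013, "z":0.0447, "finger_gap":0.4}, {"x":-0.0012, "y":0.0013, "z":0.0447, "finger_gap":0.4}, {"x":-0.0012, "y":0.0013, "z":0.0447, "finger_gap":0.4}]' | python3 -m jog; python3 -c "
from h import *
state()"; echo '[{"z":-0.04, "finger_gap":0.4}, {"z":-0.1067, "finger_gap":0.4}, {"z":-0.1867, "finger_gap":0.4}, {"z":-0.1867, "finger_gap":0.4}, {"z":-0.1867, "finger_gap":0.4}]' | python3 -m jog >/dev/null; python3 -c "
from h import *
state(); delta(.4919,-.0764,.188,10.2)"
```

```text
time_s: 42.9
eef_pos: [0.5729, 0.2882, 0.0507]
eef_rot: [0.001, 0.641, 0.767, 0.001]
wrist_force: [-2.5, -1.3, 5.1]
opening: 0.6
grasp_force: 62.7
t42.90 tcp [0.5729 0.2882 0.0507] yaxis ang 10.21 zax [ 0.002  0.001 -1.   ] open 0.600 gf 62.7 F [-2.5 -1.3  5.1]
t43.52 tcp [0.5715 0.2877 0.1885] yaxis ang 10.20 zax [-0.001 -0.    -1.   ] open 0.595 gf 63.0 F [ 0.1 -0.1 -2.4]
shift [-0.3442 -0.1428  0.0008] rz 0.0000 rad (q6 0.10)
```

In the tool's units: -0.343 m is -0.4573, -0.32 m is -0.4267.

```bash
echo '[{"x":-0.0667, "y":-0.0267, "finger_gap":0.4}, {"x":-0.1333, "y":-0.056, "finger_gap":0.4}, {"x":-0.2067, "y":-0.0853, "finger_gap":0.4}, {"x":-0.28, "y":-0.116, "finger_gap":0.4}, {"x":-0.3533, "y":-0.1467, "finger_gap":0.4}, {"x":-0.4267, "y":-0.1773, "finger_gap":0.4}, {"x":-0.4573, "y":-0.1907, "finger_gap":0.4}, {"x":-0.4573, "y":-0.1907, "finger_gap":0.4}, {"x":-0.4573, "y":-0.1907, "finger_gap":0.4}, {"x":-0.4573, "y":-0.1907, "finger_gap":0.4}]' | python3 -m jog >/dev/null; echo '[{"z":0.0533, "finger_gap":0.4}, {"z":0.12, "finger_gap":0.4}, {"z":0.1533, "finger_gap":0.4}, {"z":0.1667, "finger_gap":0.4}, {"z":0.1667, "finger_gap":0.4}, {"z":0.1667, "finger_gap":0.4}, {"z":0.1667, "finger_gap":0.4}]' | python3 -m jog >/dev/null; python3 -c "
from h import *
state(); delta(.4919,-.0752,.0510,10.2)"
```

```text
t45.65 tcp [ 0.4932 -0.0754  0.0657] yaxis ang 10.20 zax [ 0.002 -0.001 -1.   ] open 0.597 gf 63.1 F [-0.2 -0.8 -2.4]
shift [ 0.0004 -0.0012  0.0147] rz 0.0001 rad (q6 -0.57)
```

In the tool's units: 0.0147 m is 0.0196, -0.001 m is -0.0013.

```bash
echo '[{"x":0.0005, "y":-0.0013, "z":0.008, "finger_gap":0.4}, {"x":0.0005, "y":-0.0013, "z":0.0147, "finger_gap":0.4}, {"x":0.0005, "y":-0.0013, "z":0.0187, "finger_gap":0.4}, {"x":0.0005, "y":-0.0013, "z":0.0196, "finger_gap":0.4}, {"x":0.0005, "y":-0.0013, "z":0.0196, "finger_gap":0.4}]' | python3 -m jog >/dev/null; python3 -c "
from h import *
state()"
```

```text
t46.27 tcp [ 0.4909 -0.0752  0.0507] yaxis ang 10.21 zax [-0.001 -0.    -1.   ] open 0.592 gf 64.4 F [-5.9 -0.3 10.9]
```

In the tool's units: -0.002 m is -0.0027, 0.001 m is 0.0013.

```bash
echo '[{"z":-0.0027, "finger_gap":0.4}, {"z":-0.0027, "finger_gap":0.4}, {"y":0.0013, "z":-0.0016, "finger_gap":0.4}, {"y":0.0013, "z":-0.0005, "finger_gap":0.4}, {"y":0.0013, "z":-0.0005, "finger_gap":0.4}, {"y":0.0013, "z":-0.0005, "finger_gap":0.4}]' | python3 -m jog >/dev/null; python3 -c "
from h import *
state()"
```

```text
t47.02 tcp [ 0.492  -0.0749  0.0507] yaxis ang 10.21 zax [-0.001 -0.    -1.   ] open 0.596 gf 64.0 F [-4.4 -0.4  7. ]
```

Good. Release, rise and go to the square bottle (released at TCP .5019, .361).

In the tool's units: -0.13 m is -0.1733, -0.1 m is -0.1333.

```bash
echo '[{"finger_gap":0.8}, {"finger_gap":1}, {"finger_gap":1}, {"z":-0.0533, "finger_gap":1}, {"z":-0.1333, "finger_gap":1}, {"z":-0.1733, "finger_gap":1}, {"z":-0.1733, "finger_gap":1}]' | python3 -m jog >/dev/null; python3 -c "
from h import *
state(); delta(.5015,.361,.18,10.2)"
```

```text
t47.90 tcp [ 0.4941 -0.0754  0.1831] yaxis ang 10.21 zax [ 0.006 -0.002 -1.   ] open 0.999 gf 0.0 F [ 0.4 -0.6 -0.6]
shift [0.4281 0.0846 0.0022] rz 0.0001 rad (q6 -0.57)
```

In the tool's units: 0.428 m is 0.5707, 0.41 m is 0.5467.

```bash
echo '[{"x":0.08, "y":0.016, "finger_gap":1}, {"x":0.16, "y":0.032, "finger_gap":1}, {"x":0.24, "y":0.048, "finger_gap":1}, {"x":0.32, "y":0.064, "finger_gap":1}, {"x":0.4, "y":0.08, "finger_gap":1}, {"x":0.48, "y":0.096, "finger_gap":1}, {"x":0.5467, "y":0.1093, "finger_gap":1}, {"x":0.5707, "y":0.1133, "finger_gap":1}, {"x":0.5707, "y":0.1133, "finger_gap":1}, {"x":0.5707, "y":0.1133, "finger_gap":1}]' | python3 -m jog >/dev/null; python3 - <<'E'
from h import *
p,d,P=cam("top"); tops(P,d,[("jar",.492,-.076,.094)])
E
echo '[{"z":0.04, "finger_gap":1}, {"z":0.0933, "finger_gap":1}, {"z":0.1067, "finger_gap":1}, {"z":0.1067, "finger_gap":1}]' | python3 -m jog >/dev/null; python3 -c "
from h import *
state(); delta(.5019,.361,.072,10.2)"
```

```text
jar rect [ 0.4911 -0.075 ] [0.0516 0.051 ] cen [ 0.4911 -0.0758  0.0934]
t49.70 tcp [0.5001 0.3607 0.1002] yaxis ang 10.13 zax [-0.001 -0.    -1.   ] open 1.002 gf 0.0 F [-0.4 -0.4  0.5]
shift [-0.      0.0018  0.0282] rz -0.0012 rad (q6 0.26)
```

In the tool's units: 0.028 m is 0.0373, 0.014 m is 0.0187.

```bash
echo '[{"y":0.0013, "z":0.0187, "finger_gap":1}, {"y":0.0013, "z":0.0373, "finger_gap":1}, {"y":0.0013, "z":0.0373, "finger_gap":1}, {"y":0.0013, "z":0.0373, "finger_gap":0.5}, {"y":0.0013, "z":0.0373, "finger_gap":0.1}, {"y":0.0013, "z":0.0373, "finger_gap":0.1}, {"y":0.0013, "z":0.0373, "finger_gap":0.1}, {"y":0.0013, "z":0.0373, "finger_gap":0.1}]' | python3 -m jog >/dev/null; python3 -c "
from h import *
state()"; echo '[{"z":-0.04, "finger_gap":0.1}, {"z":-0.1067, "finger_gap":0.1}, {"z":-0.1867, "finger_gap":0.1}, {"z":-0.1867, "finger_gap":0.1}, {"z":-0.1867, "finger_gap":0.1}]' | python3 -m jog >/dev/null; python3 -c "
from h import *
state(); delta(.48,-.0134,.213,10.2)"
```

```text
t50.70 tcp [0.5012 0.3621 0.073 ] yaxis ang 10.20 zax [ 0.001  0.    -1.   ] open 0.362 gf 59.1 F [-1.7 -0.7  5.7]
t51.33 tcp [0.5004 0.3615 0.2112] yaxis ang 10.20 zax [-0.001 -0.001 -1.   ] open 0.362 gf 59.9 F [ 0.2  0.4 -3.3]
shift [-0.3654 -0.0864 -0.0016] rz -0.0000 rad (q6 0.26)
```

In the tool's units: -0.365 m is -0.4867, -0.34 m is -0.4533.

```bash
echo '[{"x":-0.0667, "y":-0.016, "finger_gap":0.1}, {"x":-0.1333, "y":-0.032, "finger_gap":0.1}, {"x":-0.2133, "y":-0.0507, "finger_gap":0.1}, {"x":-0.2933, "y":-0.0693, "finger_gap":0.1}, {"x":-0.3733, "y":-0.088, "finger_gap":0.1}, {"x":-0.4533, "y":-0.1067, "finger_gap":0.1}, {"x":-0.4867, "y":-0.1152, "finger_gap":0.1}, {"x":-0.4867, "y":-0.1152, "finger_gap":0.1}, {"x":-0.4867, "y":-0.1152, "finger_gap":0.1}, {"x":-0.4867, "y":-0.1152, "finger_gap":0.1}]' | python3 -m jog >/dev/null; echo '[{"z":0.0533, "finger_gap":0.1}, {"z":0.12, "finger_gap":0.1}, {"z":0.1533, "finger_gap":0.1}, {"z":0.1667, "finger_gap":0.1}, {"z":0.1667, "finger_gap":0.1}, {"z":0.1667, "finger_gap":0.1}, {"z":0.1667, "finger_gap":0.1}]' | python3 -m jog >/dev/null; python3 -c "
from h import *
state(); delta(.4797,-.0131,.0733,10.2)"
```

```text
t53.45 tcp [ 0.4815 -0.0129  0.0884] yaxis ang 10.21 zax [ 0.002 -0.001 -1.   ] open 0.363 gf 60.0 F [-0.7 -0.2 -1.5]
shift [ 0.0002 -0.0019  0.0151] rz 0.0001 rad (q6 -0.45)
```

In the tool's units: 0.0148 m is 0.0197, 0.0145 m is 0.0193.

```bash
echo '[{"y":-0.0008, "z":0.008, "finger_gap":0.1}, {"y":-0.0008, "z":0.0147, "finger_gap":0.1}, {"y":-0.0008, "z":0.0173, "finger_gap":0.1}, {"y":-0.0008, "z":0.0173, "finger_gap":0.1}, {"y":-0.0008, "z":0.0193, "finger_gap":0.1}, {"y":-0.0008, "z":0.0197, "finger_gap":0.1}, {"y":-0.0008, "z":0.0197, "finger_gap":0.1}]' | python3 -m jog >/dev/null; python3 -c "
from h import *
state()"
```

```text
t54.33 tcp [ 0.4802 -0.013   0.073 ] yaxis ang 10.20 zax [ 0. -0. -1.] open 0.361 gf 60.8 F [-2.1 -1.   6. ]
```

Contact, within 0.5 mm. Release and go to the round bottle (released at TCP .4195, .3017).

In the tool's units: -0.11 m is -0.1467, -0.1 m is -0.1333.

```bash
echo '[{"finger_gap":0.6}, {"finger_gap":1}, {"finger_gap":1}, {"finger_gap":1}, {"z":-0.0533, "finger_gap":1}, {"z":-0.1333, "finger_gap":1}, {"z":-0.1467, "finger_gap":1}, {"z":-0.1467, "finger_gap":1}]' | python3 -m jog >/dev/null; python3 -c "
from h import *
state(); delta(.4190,.3015,.18,10.2)"
```

```text
t55.33 tcp [ 0.4803 -0.0129  0.1829] yaxis ang 10.20 zax [ 0.002 -0.    -1.   ] open 1.002 gf 0.0 F [-0.1 -0.1 -0.6]
shift [ 0.3203 -0.0047  0.0026] rz -0.0000 rad (q6 -0.45)
```

In the tool's units: 0.32 m is 0.4267, 0.3 m is 0.4.

```bash
echo '[{"x":0.08, "finger_gap":1}, {"x":0.16, "finger_gap":1}, {"x":0.24, "y":-0.0027, "finger_gap":1}, {"x":0.32, "y":-0.0063, "finger_gap":1}, {"x":0.4, "y":-0.0063, "finger_gap":1}, {"x":0.4267, "y":-0.0063, "finger_gap":1}, {"x":0.4267, "y":-0.0063, "finger_gap":1}, {"x":0.4267, "y":-0.0063, "finger_gap":1}]' | python3 -m jog >/dev/null; python3 - <<'E'
from h import *
p,d,P=cam("top"); tops(P,d,[("jar",.492,-.076,.094),("square",.4787,-.0126,.108)])
E
echo '[{"z":0.04, "finger_gap":1}, {"z":0.08, "finger_gap":1}, {"z":0.0933, "finger_gap":1}, {"z":0.0933, "finger_gap":1}]' | python3 -m jog >/dev/null; python3 -c "
from h import *
state(); delta(.4195,.3017,.081,10.2)"
```

```text
jar rect [ 0.4912 -0.075 ] [0.0516 0.051 ] cen [ 0.4911 -0.0757  0.0934]
square rect [ 0.4805 -0.0119] [0.0323 0.0325] cen [ 0.4798 -0.0121  0.1076]
t56.88 tcp [0.4187 0.3005 0.1121] yaxis ang 10.13 zax [-0.001 -0.001 -1.   ] open 0.999 gf 0.0 F [0.7 0.2 0.7]
shift [0.0011 0.0011 0.0311] rz -0.0013 rad (q6 0.22)
```

In the tool's units: 0.031 m is 0.0413, 0.014 m is 0.0187.

```bash
echo '[{"x":0.0008, "y":0.0005, "z":0.0187, "finger_gap":1}, {"x":0.0008, "y":0.0005, "z":0.0413, "finger_gap":1}, {"x":0.0008, "y":0.0005, "z":0.0413, "finger_gap":1}, {"x":0.0008, "y":0.0005, "z":0.0413, "finger_gap":0.5}, {"x":0.0008, "y":0.0005, "z":0.0413, "finger_gap":0}, {"x":0.0008, "y":0.0005, "z":0.0413, "finger_gap":0}, {"x":0.0008, "y":0.0005, "z":0.0413, "finger_gap":0}, {"x":0.0008, "y":0.0005, "z":0.0413, "finger_gap":0}, {"x":0.0008, "y":0.0005, "z":0.0413, "finger_gap":0}]' | python3 -m jog >/dev/null; python3 -c "
from h import *
state()"; echo '[{"z":-0.04, "finger_gap":0}, {"z":-0.1067, "finger_gap":0}, {"z":-0.1733, "finger_gap":0}, {"z":-0.1733, "finger_gap":0}, {"z":-0.1733, "finger_gap":0}]' | python3 -m jog >/dev/null; python3 -c "
from h import *
state(); delta(.4696,.0482,.213,10.2)"
```

```text
t58.00 tcp [0.4193 0.3022 0.0821] yaxis ang 10.20 zax [ 0.001  0.    -1.   ] open 0.287 gf 58.8 F [-2.  -0.1  5.4]
t58.62 tcp [0.4182 0.3016 0.2103] yaxis ang 10.20 zax [-0.001 -0.001 -1.   ] open 0.286 gf 59.6 F [-0.9 -0.4 -2.5]
shift [-0.2585  0.0057 -0.0026] rz -0.0000 rad (q6 0.22)
```

In the tool's units: -0.2585 m is -0.3447, -0.23 m is -0.3067.

```bash
echo '[{"x":-0.0667, "y":0.0013, "finger_gap":0}, {"x":-0.1467, "y":0.0027, "finger_gap":0}, {"x":-0.2267, "y":0.0053, "finger_gap":0}, {"x":-0.3067, "y":0.0076, "finger_gap":0}, {"x":-0.3447, "y":0.0076, "finger_gap":0}, {"x":-0.3447, "y":0.0076, "finger_gap":0}, {"x":-0.3447, "y":0.0076, "finger_gap":0}, {"x":-0.3447, "y":0.0076, "finger_gap":0}]' | python3 -m jog >/dev/null; echo '[{"z":0.0533, "finger_gap":0}, {"z":0.1067, "finger_gap":0}, {"z":0.14, "finger_gap":0}, {"z":0.1533, "finger_gap":0}, {"z":0.1533, "finger_gap":0}, {"z":0.1533, "finger_gap":0}, {"z":0.1533, "finger_gap":0}, {"z":0.1533, "finger_gap":0}]' | python3 -m jog >/dev/null; python3 -c "
from h import *
state(); delta(.4697,.0482,.0823,10.2)"
```

```text
t60.62 tcp [0.4708 0.0485 0.0971] yaxis ang 10.20 zax [ 0.001 -0.    -1.   ] open 0.293 gf 59.5 F [ 0.3 -0.4 -1.4]
shift [-0.     -0.0012  0.0148] rz -0.0000 rad (q6 -0.33)
```

In the tool's units: 0.0148 m is 0.0197, 0.0145 m is 0.0193.

```bash
echo '[{"y":-0.0011, "z":0.008, "finger_gap":0}, {"y":-0.0011, "z":0.0147, "finger_gap":0}, {"y":-0.0011, "z":0.0173, "finger_gap":0}, {"y":-0.0011, "z":0.0173, "finger_gap":0}, {"y":-0.0011, "z":0.0193, "finger_gap":0}, {"y":-0.0011, "z":0.0197, "finger_gap":0}, {"y":-0.0011, "z":0.0197, "finger_gap":0}]' | python3 -m jog >/dev/null; python3 -c "
from h import *
state()"
```

```text
t61.50 tcp [0.4699 0.0483 0.0822] yaxis ang 10.20 zax [ 0.001 -0.    -1.   ] open 0.282 gf 60.3 F [-1.5 -0.3  5.7]
```

Contact. Release, rise, clear away to the left and check the whole scene.

In the tool's units: -0.12 m is -0.16, -0.1 m is -0.1333.

```bash
echo '[{"finger_gap":0.6}, {"finger_gap":1}, {"finger_gap":1}, {"finger_gap":1}, {"z":-0.0533, "finger_gap":1}, {"z":-0.1333, "finger_gap":1}, {"z":-0.16, "finger_gap":1}, {"z":-0.16, "finger_gap":1}]' | python3 -m jog >/dev/null; echo '[{"x":0.08, "finger_gap":1}, {"x":0.16, "finger_gap":1}, {"x":0.24, "finger_gap":1}, {"x":0.32, "finger_gap":1}, {"x":0.4, "finger_gap":1}, {"x":0.4, "finger_gap":1}, {"x":0.4, "finger_gap":1}]' | python3 -m jog; python3 mom.py; python3 - <<'E'
from h import *
p,d,P=cam("top"); L=[("round",.469,.049,.116),("square",.4787,-.0126,.108),("jar",.492,-.076,.094)]
tops(P,d,L); print("before"); tops(P,np.load("pics/top0.npy"),L); cv2.imwrite("pics/end.png",p)
E
```

```text
time_s: 63.38
eef_pos: [0.4154, 0.3431, 0.1996]
eef_rot: [-0.0, 0.641, 0.767, -0.002]
wrist_force: [0.2, -0.8, 0.5]
opening: 1.0
grasp_force: 0.0
plate 504.05549823154047 -318.55488246107006 long axis -85.14858728491046
block 508.3569827313947 -322.9153240071585 long axis 2.848007818681779
long side angles [3.02 3.09]
round rect [0.4689 0.0493] [0.0271 0.0259] cen [0.4694 0.0495 0.1156]
square rect [ 0.4805 -0.0119] [0.0324 0.0325] cen [ 0.4799 -0.0122  0.1073]
jar rect [ 0.4911 -0.075 ] [0.0516 0.051 ] cen [ 0.4912 -0.0757  0.0935]
before
round rect [0.4689 0.0482] [0.028  0.0278] cen [0.469  0.0491 0.1154]
square rect [ 0.4784 -0.013 ] [0.0328 0.0327] cen [ 0.4789 -0.0124  0.1076]
jar rect [ 0.4923 -0.0762] [0.0516 0.051 ] cen [ 0.492  -0.076   0.0935]
```

View pics/end.png

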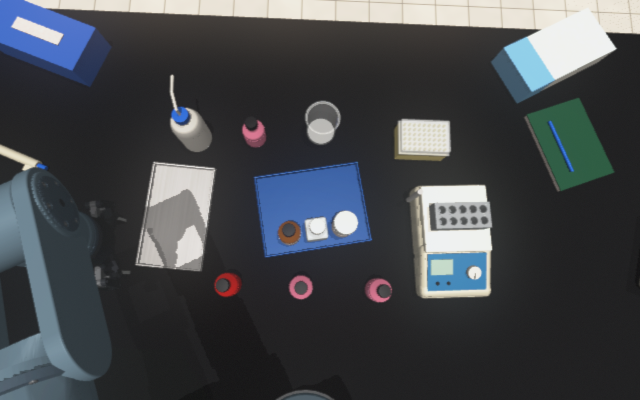

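The block is on the plate (461,215), and the containers are back at (289,231), (317,228) and (345,223), all within about 1.5 mm of where they stood. The bystanders and look-alikes are where they were. Handing in.

```bash
python3 -c "
from bench import workorder
print(workorder.hand_in())"
```

```text
the job is handed in; nothing more can be done
None
```

I handed the job in at about 63 s: the block sits flat on the hotplate, within about 1 mm of centre and 0.2° of square, and all three containers are back upright within about 2 mm of their spots. My first grip on the jar slipped off without moving it, and I re-gripped the block once on the plate to square it.

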